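# Load the sample carousel and lock its cover

### The arm

A 6-joint arm with a two-finger parallel gripper is mounted at the origin on the work surface. World frame = base frame: x ahead of the robot, y to its left, z up, the work surface at z = 0. Lengths are in m, angles in rad, forces in N, time in s.
With the tool pointing down it reaches from about 0.4 to 0.825 m from the base axis. Payload 7 kg.
Tool frame: the origin (TCP) lies at the very end of the fingers, on their centre line; the grasp point (between the pads) lies 19 mm behind it (arm.pinch_z is the z of the grasp point in the tool frame, in m); z points along the fingers, y is the direction in which the jaws open and shut (so a half turn about z gives the same grasp; the last joint's range is limited). The gripper opens to 88 mm and grips with 3 to 60 N. Pads are 19 mm wide; open, the fingers measure 130 mm over their backs; the gripper's body (78 mm by 193 mm) begins 47 mm behind the grasp point.
Start: joints at [-1.005, 0.359, 0.012, 0, -1.224, -0.288], TCP at [0.185, -0.649, 0.227] pointing down, gripper open.
Joint ranges: [-3.07, 3.07], [-1.43, 2.12], [-1.02, 1.25], [-3.03, 1.67], [-3.05, -0], [-3.03, 3.03]. Speed limits (rad/s): [2.39, 2.39, 3.01, 3.14, 3.14, 3.14].

### API

Orientations are given as [roll, pitch, yaw] about the fixed x, y, z axes, in that order (R = Rz(yaw) Ry(pitch) Rx(roll)).
In Python, from station import arm gives the robot as it stands.
- The arm moves only by the tool drive_tool, never from a script. Its argument "targets" is a list of rows, each a list of 6 numbers: the shift along the world's x, y, z in units of 0.04 m (1.0 is 0.04 m), then the turn, a rotation vector about the world's x, y, z in units of 6 degrees (1.0 is 6 degrees). In form: [[x, y, z, wx, wy, wz], ...]. A call has 1 to 5 rows; each row shifts and turns the commanded pose from where the row before left it; what a row does not reach is not made up. A row lasts 1/8 s, in which the tool goes at most 62.5 mm and 10.7 degrees, less where a joint would pass 70% of its speed; a pose out of reach is approached as far as the arm can. A call with a number of a shift or a turn outside -1 to 1 is refused whole. A call with a gripper value outside its range is refused whole. "claw" is the opening, from 0 (shut) to 1 (fully open), set as the call begins (left out, the last holds). The fingers move at their own pace and stop on an object; "newtons" is the grip in N (left out, the last holds). Time passes only in rows, so rows that do not move let the fingers close. It gives the time, the measured TCP pose, the force and the opening at its end, in the units of the state.
- arm.get_state(): the state, without advancing time (a new reading comes with each control period).
- arm.grab_frame(name): name is "scene" or "side" or "wrist"; returns (picture, depth): 480x640x3 uint8, red, green, blue; 480x640 float32, m along the optical axis (not along the pixel's ray), 0 where there is no reading.
- arm.get_calibration(name): a dict with "mtx" (3x3 intrinsics, pixels), "origin" and "rotation" of the camera in the world. Camera axes: x right, y up, looking along -z (the intrinsics and any distortion apply to the point x, -y, -z); pixel columns grow to the right and rows downward; lengths in m; the calibration is good to about 2 mm. A picture is of the moment at which its call begins: read the wrist's pose just before it. get_calibration takes no time and is no camera call; for the wrist camera it gives the pose at the moment of the call.
- arm.job_done(): hands the job in, once; it reports no verdict.
Trained networks look in the newest picture that a camera, given by its name, has taken for a name from the list of things; names that differ only in an ending like _2 or _b are one class to them, and where a whole thing is asked for, a point or a joint stands for the part that bears it (a point fixed in the world has none). Each returns a list of dicts, best first, with "score" (0 to 1); they miss things now and then, are a little off and sometimes report something else, mostly with a low value. They report only what shows in the picture. A call takes as long as a camera call. They do not tell look-alikes from the thing itself.
- arm.search_frame(target, camera): "point" ([x, y, z] in m, in the coordinates of the camera as it stood for that picture, good to about 4 mm: the middle of the surface that is visible of it).
- arm.cut_out(target, camera): "pixels" (480x640 bool, what is visible of it).
- arm.landmark_of(target, camera): "point" ([x, y, z] in m, in the coordinates of the camera as it stood for that picture, good to about 4 mm: a listed point, or the origin of a listed thing).
The state is a dict: "t": time; "q": joint angles; "qd": joint speeds; "joint_efforts": joint torques, N m; "eef_pos": TCP position; "ee_rot": TCP orientation; "force": force on the tool from outside, world axes, zero at the start; "moment": the same for the moment, N m; "width": finger opening in m.
Only numpy, scipy, OpenCV 4.12 (cv2) and the standard library are available. Lean on these libraries where they do the work, as an engineer would, in place of code of your own. Each camera call takes 0.05 s, during which the arm holds its last target. There are 200 camera calls.

### The job

Put every sample jar that stands on the bench upright into the carousel compartment whose marker disc has the colour of its cap, turning the slotted cover so that its opening lies over each compartment in turn. When all are in, turn the cover until its opening is at home, over the solid sector beside the keeper stand. Then lift the keeper arm off its pin, turn it end for end and refit it fully down on the pin with its orange end over the cover, leaving the bottle, binder and beaker where they are.

Things in the scene. Friction and masses are not known exactly. Their poses are not given: they have to be found in the camera images.
- carousel: White sample carousel, fixed, on a black base disc (radius 155, 8 thick). Origin: centre of its underside, on the cover's axis. Open compartments are centred 74 mm from the axis at 30, 150, 210, 270 and 330 degrees from its x towards its y: floor 10 mm above the bench, walls up to 53, about 48 x 48 mm inside. The sector at 90 degrees (+y) is solid: home. The cover lies over all.
- cover (a joint): Grey cover, radius 117, 5 thick, top face 59 mm above the bench; turns about the carousel's axis with no end stops and stays where left (friction about 0.06 N m). Value: direction of the opening's middle in the carousel's frame, rad from its x axis, growing anticlockwise seen from above; pi/2 (or that plus whole turns) is home.
- slot (a point): Middle of the cover's only opening, 74 mm from the axis, at the cover's top face. The opening is a straight-sided slot with yellow lips, 54 wide, from 44 mm off the axis outwards through the rim. A standing jar's cap clears the cover by 8 mm.
- handle (a point): Middle of the top of the cover's black bar handle, on the axis, 93 mm above the bench. The bar is 60 long, 14 thick and 34 high (down to the cover's top face); its length is square to the direction of the opening.
- home (a point): Home point: where the middle of the opening lies when the cover is shut, over the solid sector on the side of the keeper stand; 74 mm from the axis, 59 mm above the bench.
- pin (a point): Foot of the keeper stand's upright steel pin (10 diameter, 12 high, tapered tip), on the flat deck 70 mm above the bench, 172 mm from the carousel's axis in its +y. The deck is 44 wide, 70 long (along the carousel's y), with an 8 mm high cheek along each long side, 32 mm apart inside: the keeper arm cannot be swung round on the pin, only lifted off.
- keeper_rest (a point): Where the keeper arm's pad point lies when the arm is fitted the right way: above the cover, 92 mm from the axis towards the pin, 70 mm above the bench.
- keeper: Keeper arm, loose, 0.16 kg, on the pin the wrong way round. Aluminium bar 26 wide (y), 14 thick, x -52 to +90, orange from 64 to 90; a dark counterweight (x -52 to -38, z up to 34) balances it about its hole. Origin: underside, middle of the blind 14 mm square, 14 deep hole for the pin. Above the hole a black grip block 20 x 20, z 14 to 40. x points to the orange end, z up.
- keeper_pad (a point): Pad point at the underside of the keeper arm's orange end, 80 mm from the hole.
- jar_red: Squat amber sample jar with a red cap, 32 in diameter, 36 high, about 0.05 kg, upright on the bench (may be absent). Origin: centre of its underside, z up.
- jar_yellow: Squat amber sample jar with a yellow cap, 32 in diameter, 36 high, about 0.05 kg, upright on the bench (may be absent). Origin: centre of its underside, z up.
- jar_green: Squat amber sample jar with a green cap, 32 in diameter, 36 high, about 0.05 kg, upright on the bench (may be absent). Origin: centre of its underside, z up.
- jar_blue: Squat amber sample jar with a blue cap, 32 in diameter, 36 high, about 0.05 kg, upright on the bench (may be absent). Origin: centre of its underside, z up.
- flag_red: Red marker disc, 28 in diameter, 10 high, fixed on the black base disc 138 mm from the carousel's axis, straight outside the compartment that it marks. Origin: centre of its underside, 8 mm above the bench.
- flag_yellow: Yellow marker disc, 28 in diameter, 10 high, fixed on the black base disc 138 mm from the carousel's axis, straight outside the compartment that it marks. Origin: centre of its underside, 8 mm above the bench.
- flag_green: Green marker disc, 28 in diameter, 10 high, fixed on the black base disc 138 mm from the carousel's axis, straight outside the compartment that it marks. Origin: centre of its underside, 8 mm above the bench.
- flag_blue: Blue marker disc, 28 in diameter, 10 high, fixed on the black base disc 138 mm from the carousel's axis, straight outside the compartment that it marks. Origin: centre of its underside, 8 mm above the bench.
- flag_white: White marker disc, 28 in diameter, 10 high, fixed on the black base disc 138 mm from the carousel's axis, straight outside the compartment that it marks. Origin: centre of its underside, 8 mm above the bench. No jar belongs to it.
- bottle: Amber reagent bottle, bystander, 60 in diameter, 90 high. Origin: centre of its underside.
- binder: Small blue binder lying flat, bystander, 90 x 180 x 36. Origin: centre of its underside.
- beaker: Glass beaker, bystander, 72 in diameter, 90 high. Origin: centre of its underside.
Things that resemble listed ones, but are neither listed nor needed, are in the scene too. Several things have the shape of the keeper; the one meant has the colours described above. What is shaped like the jar_blue but grey is not meant.

How it is judged:
On the way, in this order (a step that is already met when the one before it is completed fails the run):
1. every jar stands in the compartment of its colour (horizontal distance between jar_red and flag_red below 0.085 m and horizontal distance between each of jar_red, jar_yellow, jar_green, jar_blue and carousel below 0.092 m and z of each of jar_red, jar_yellow, jar_green, jar_blue in the frame of carousel below 0.016 m and angle between each of jar_red, jar_yellow, jar_green, jar_blue's own z axis and vertical below 0.2 rad and horizontal distance between jar_yellow and flag_yellow below 0.085 m and horizontal distance between jar_green and flag_green below 0.085 m and horizontal distance between jar_blue and flag_blue below 0.085 m), for 0.2 s.
2. the cover's opening is at home (horizontal distance between slot and home below 0.012 m), for 0.2 s.
3. the keeper arm is on its pin with the orange end over the cover (horizontal distance between keeper and pin below 0.005 m and z of keeper in the frame of carousel below 0.0735 m and horizontal distance between keeper_pad and keeper_rest below 0.02 m and angle between keeper's own z axis and vertical below 0.06 rad), for 0.2 s.
At the end, for the whole second after the job is handed in: Each jar stands upright (0.2 rad) on the floor of the compartment of its colour; the opening is within 12 mm of home; the keeper arm is down on the deck, hole within 5 mm of the pin, pad point within 20 mm of its rest point (orange end over the cover); all at rest (all of step 1 and all of step 3 and horizontal distance between slot and home below 0.012 m and linear speed of each of keeper, jar_red, jar_yellow, jar_green, jar_blue below 0.02 m/s); the robot touches nothing.
It fails at once if the bottle is moved more than 30 mm (distance of bottle from where it was at the start of the episode above 0.03 m).
It fails at once if the binder is moved more than 30 mm (distance of binder from where it was at the start of the episode above 0.03 m).
It fails at once if the beaker is moved more than 30 mm (distance of beaker from where it was at the start of the episode above 0.03 m).
Of jar_red, jar_yellow, jar_green, jar_blue only 3 to 4 are there at a start; the rules pass over those that are not, and their reading is None.
At some moment in a run one of jar_red, jar_yellow, jar_green, jar_blue may be knocked a few centimetres aside while the robot is not near it.
It also fails if it takes over 210 s, if anything falls off the work surface, if the arm or the gripper's body presses on something with over 40 N, if the wrist force passes 120 N, or if a joint passes its speed limit or range.

## Working session

There is one attempt and no reset: what is moved stays moved. The work goes in short steps, Python scripts to look and compute and a tool call to move; the robot and the scene stay as the last step left them, time stands still between calls to the robot, and variables do not carry over. Pictures are saved under pics/ and viewed, about 12 in all and at most 16, crops included, and the job is handed in when it is done.

Besides the shell and the picture viewer there is one more tool, called after "Request:" by a JSON object that holds its "fn" and its "kwargs", one argument or row to a line. drive_tool: Moves the arm, as the interface text tells. Shifts and turns lie within -1 to 1; 1 stands for 0.04 m of shift or 6 degrees of turn. Its arguments: {"type":"object","properties":{"targets":{"type":"array"},"claw":{"type":"number"},"newtons":{"type":"number"}},"required":["targets"]}

```bash
mkdir -p pics; ls
cat > h.py <<'E'
import numpy as np, cv2
from station import arm
def w(cam,p,c=None):
    c=c or arm.get_calibration(cam); return np.array(c["rotation"])@np.array(p)+np.array(c["origin"])
def cloud(cam,depth,c=None):
    c=c or arm.get_calibration(cam); K=np.array(c["mtx"]); v,u=np.mgrid[:480,:640]
    P=np.stack([(u-K[0,2])/K[0,0]*depth,-(v-K[1,2])/K[1,1]*depth,-depth],-1)
    return P@np.array(c["rotation"]).T+np.array(c["origin"])
def snap(cam,name):
    c=arm.get_calibration(cam); im,d=arm.grab_frame(cam); cv2.imwrite(f"pics/{name}.png",im[:,:,::-1]); return im,d,c
E
python3 - <<'E'
from h import *
for cam in ["scene","side"]:
    im,d,c=snap(cam,cam+"0"); np.save(f"{cam}0.npy",d); print(cam,c)
    for n in ["carousel","slot","handle","pin","keeper","keeper_pad","jar_red","jar_yellow","jar_green","jar_blue","flag_red","flag_yellow","flag_green","flag_blue","flag_white","bottle","binder","beaker"]:
        print(n,[(round(r["score"],2),np.round(w(cam,r["point"],c),3).tolist()) for r in arm.landmark_of(n,cam)[:3]])
print(arm.get_state(),arm.pinch_z)
E
```

```text
pics
scene {'mtx': array([[515.89771712,   0.        , 313.54719176],
       [  0.        , 515.89771712, 234.35593592],
       [  0.        ,   0.        ,   1.        ]]), 'origin': array([ 1.24433865, -0.67204673,  0.71064638]), 'rotation': array([ 1.0183558 , -0.01430938,  0.76946509])}
carousel [(0.66, [0.333, -1.584, -0.201])]
slot [(0.72, [0.421, -1.496, -0.113])]
handle [(0.93, [0.367, -1.549, -0.167]), (0.56, [0.427, -1.49, -0.107])]
pin [(0.64, [0.359, -1.558, -0.175]), (0.58, [0.366, -1.55, -0.168]), (0.29, [0.237, -1.679, -0.297])]
keeper [(0.62, [0.591, -1.325, 0.057]), (0.57, [0.075, -1.841, -0.458])]
keeper_pad [(0.86, [0.552, -1.365, 0.018]), (0.79, [0.375, -1.542, -0.159]), (0.76, [-0.028, -1.944, -0.562])]
jar_red []
jar_yellow [(0.57, [0.091, -1.825, -0.442]), (0.56, [0.232, -1.684, -0.301])]
jar_green [(0.84, [0.094, -1.822, -0.439]), (0.21, [0.425, -1.491, -0.109])]
jar_blue [(0.82, [0.276, -1.64, -0.258]), (0.56, [0.182, -1.734, -0.352]), (0.17, [0.231, -1.685, -0.302])]
flag_red [(0.7, [0.422, -1.494, -0.111])]
flag_yellow [(0.64, [0.469, -1.447, -0.064])]
flag
[... 1762 characters left out ...]
, [0.606, 0.139, 1.453])]
{'t': 1.9, 'q': array([-1.00491030e+00,  3.58595247e-01,  1.19169661e-02,  1.10789852e-05,
       -1.22411707e+00, -2.88109331e-01]), 'qd': array([ 1.64807962e-03,  1.22050114e-03, -5.26930780e-04, -1.33473856e-04,
        1.22602723e-05, -1.67282734e-03]), 'joint_efforts': array([-3.45611188e-03, -5.82367337e+01,  2.93297231e+01,  7.00243592e+00,
        1.24724457e-02, -1.61862357e-05]), 'eef_pos': array([ 0.18507786, -0.64911253,  0.22657372]), 'ee_rot': array([-3.14158876e+00, -9.71266223e-06, -2.86381219e+00]), 'force': array([-0.25704658, -0.09461684,  0.32817858]), 'moment': array([ 0.00670938,  0.0122244 , -0.0174735 ]), 'width': 0.08777070064686705} -0.0188
```

```bash
python3 - <<'E'
s=open('h.py').read()
s=s.replace("import numpy as np, cv2","import numpy as np, cv2\nfrom scipy.spatial.transform import Rotation\nRM=lambda c: Rotation.from_euler('xyz',c['rotation']).as_matrix()")
s=s.replace('np.array(c["rotation"])','RM(c)')
open('h.py','w').write(s)
E
python3 - <<'E'
from h import *
# tops: colour blobs by height in both
for cam in ["scene","side"]:
    im=cv2.imread(f"pics/{cam}0.png"); P=cloud(cam,np.load(f"{cam}0.npy")); hsv=cv2.cvtColor(im,cv2.COLOR_BGR2HSV)
    h,s,v=hsv[...,0],hsv[...,1],hsv[...,2]; z=P[...,2]; ok=np.load(f"{cam}0.npy")>0
    cols={"red":((h<6)|(h>174)),"orange":(h>=6)&(h<19),"yellow":(h>20)&(h<35),"green":(h>40)&(h<85),"blue":(h>95)&(h<130)}
    for n,m in cols.items():
        k,l,st,ce=cv2.connectedComponentsWithStats((m&(s>110)&(v>60)&ok&(z>-0.01)&(z<.12)).astype('uint8'))
        for i in range(1,k):
            if st[i,4]>40:
                q=P[l==i]; print(cam,n,st[i,4],ce[i].round(),"med",np.median(q,0).round(3),"z95",np.percentile(q[:,2],95).round(3))
E
```

```text
scene orange 1288 [381. 151.] med [0.305 0.629 0.04 ] z95 0.069
scene orange 72 [287. 193.] med [0.244 0.258 0.011] z95 0.015
scene orange 71 [381. 199.] med [0.544 0.321 0.082] z95 0.085
scene orange 138 [431. 251.] med [0.719 0.301 0.011] z95 0.015
scene orange 116 [139. 327.] med [ 0.464 -0.35   0.012] z95 0.022
scene orange 663 [275. 360.] med [ 0.759 -0.252  0.06 ] z95 0.07
scene orange 135 [162. 366.] med [ 0.589 -0.374  0.013] z95 0.022
scene orange 103 [276. 385.] med [ 0.767 -0.259  0.007] z95 0.011
scene yellow 327 [451. 244.] med [0.739 0.362 0.012] z95 0.016
scene yellow 136 [334. 264.] med [0.629 0.041 0.06 ] z95 0.062
scene yellow 122 [353. 298.] med [0.709 0.017 0.017] z95 0.019
scene yellow 250 [160. 355.] med [ 0.582 -0.371  0.035] z95 0.038
scene green 108 [290. 294.] med [ 0.601 -0.068  0.017] z95 0.02
scene green 193 [137. 316.] med [ 0.458 -0.347  0.035] z95 0.037
scene blue 1174 [344.  36.] med [-1.047  1.992  0.055] z95 0.114
scene blue 56 [386.  35.] med [-0.723  1.995  0.108] z95 0.119
scene blue 292 [396.  53.] med [-0.629  1.992  0.015] z95 0.038
scene blue
[... 1332 characters left out ...]
med [ 0.593 -0.067  0.017] z95 0.021
side green 316 [464. 392.] med [ 0.447 -0.345  0.036] z95 0.038
side blue 556 [78. 46.] med [0.876 1.997 0.065] z95 0.115
side blue 53 [50. 40.] med [0.767 1.996 0.11 ] z95 0.119
side blue 213 [49. 64.] med [0.732 1.996 0.01 ] z95 0.027
side blue 282 [14. 71.] med [0.582 1.995 0.01 ] z95 0.029
side blue 1018 [226. 187.] med [0.582 0.467 0.036] z95 0.039
side blue 436 [ 58. 187.] med [0.247 0.715 0.073] z95 0.075
side blue 113 [226. 208.] med [0.538 0.41  0.003] z95 0.007
side blue 183 [503. 260.] med [ 0.738 -0.24   0.088] z95 0.092
side blue 156 [327. 299.] med [ 0.467 -0.017  0.017] z95 0.02
side blue 211 [442. 310.] med [ 0.584 -0.208  0.035] z95 0.038
```

View pics/scene0.png

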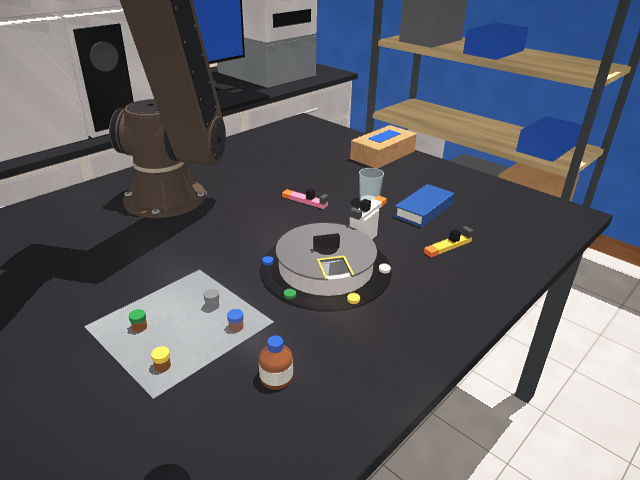

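View pics/side0.png

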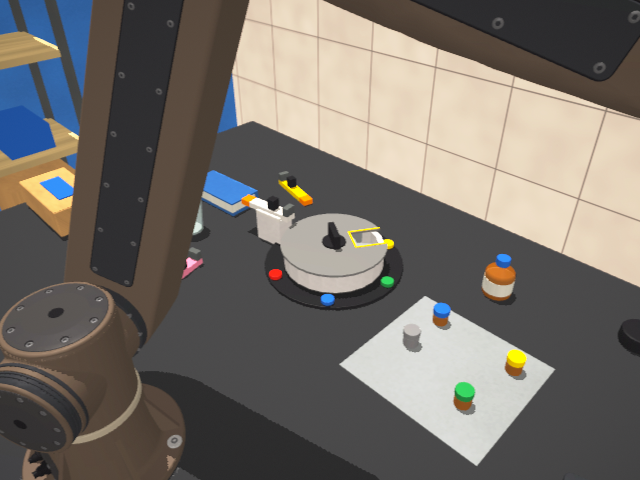

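Run:
```python
from h import *
from scipy.optimize import least_squares
for cam in ["scene","side"]:
    im=cv2.imread(f"pics/{cam}0.png"); P=cloud(cam,np.load(f"{cam}0.npy")); z=P[...,2]
    m=(abs(z-.059)<.003)&(np.hypot(P[...,0]-.577,P[...,1]-.066)<.14)
    q=P[m][:,:2]; c=cv2.minEnclosingCircle(q.astype('float32').reshape(-1,1,2)); print(cam,"cover",len(q),c, z[m].mean())
    hd=(abs(z-.093)<.004)&(np.hypot(P[...,0]-.577,P[...,1]-.066)<.05); q=P[hd][:,:2].astype('float32'); print("handle",len(q),cv2.minAreaRect(q.reshape(-1,1,2)))
    c=arm.get_calibration(cam); arm.grab_frame(cam)
    for n in ["carousel","handle","pin","keeper","keeper_pad","beaker","slot","flag_white","jar_red"]:
        print(n,[(round(r["score"],2),np.round(w(cam,r["point"],c),3).tolist()) for r in arm.landmark_of(n,cam)[:3]])
```

```text
scene cover 3564 ((0.5761799812316895, 0.07854794710874557), 0.12761908769607544) 0.05880171498844015
handle 111 ((0.5787551403045654, 0.06946276873350143), (0.059851180762052536, 0.016716554760932922), 57.46037292480469)
carousel [(0.82, [0.572, 0.07, 0.003])]
handle [(0.93, [0.577, 0.07, 0.088])]
pin [(0.78, [0.547, 0.24, 0.071])]
keeper [(0.95, [0.552, 0.242, 0.072]), (0.7, [0.734, 0.383, -0.0]), (0.56, [0.318, 0.287, 0.002])]
keeper_pad [(0.9, [0.719, 0.301, -0.002]), (0.8, [0.537, 0.32, 0.072]), (0.63, [0.238, 0.269, -0.0])]
beaker [(0.9, [0.432, 0.419, 0.004])]
slot [(0.9, [0.639, 0.034, 0.059])]
flag_white [(0.62, [0.685, 0.156, 0.007])]
jar_red [(0.31, [0.579, -0.366, -0.002])]
side cover 4401 ((0.5768593549728394, 0.07177022099494934), 0.11943445354700089) 0.05937096732652643
handle 116 ((0.5753350853919983, 0.0719657838344574), (0.06195161119103432, 0.014513829723000526), 57.14624786376953)
carousel [(0.72, [0.578, 0.073, 0.002]), (0.65, [0.552, 0.244, 0.071])]
handle [(0.78, [0.574, 0.07, 0.094])]
pin [(0.65, [0.552, 0.241, 0.068]), (0.21, [0.473, -0.018, 0.01])]
keeper [(0.96, [0.554, 0.241, 0.068]), (0.79, [0.735, 0.379, 0.002]), (0.52, [0.319, 0.281, -0.001])]
keeper_pad [(0.91, [0.537, 0.322, 0.066]), (0.81, [0.714, 0.306, 0.005])]
beaker [(0.74, [0.428, 0.42, -0.001])]
slot [(0.7, [0.643, 0.034, 0.062])]
flag_white [(0.5, [0.47, -0.015, 0.007])]
jar_red []
```

Request:
{"fn": "drive_tool", "kwargs": {
  "targets": [
    [0.5,1,0,0,0,0.4],
    [0.5,1,0,0,0,0.4],
    [0.5,1,0,0,0,0.4],
    [0.5,1,0,0,0,0.4],
    [0.5,1,0,0,0,0.4]
  ],
  "claw": 0.7
}}

```text
t: 3.52
eef_pos: [0.2856, -0.4479, 0.2268]
ee_rot: [-3.141, 0.0, -2.653]
force: [1.1, -0.4, 0.8]
width: 0.0613
```

Request:
{"fn": "drive_tool", "kwargs": {
  "targets": [
    [0.5,1,0,0,0,0.4],
    [0.5,1,0,0,0,0.4],
    [0.5,1,0,0,0,0.4],
    [0.5,1,0,0,0,0.4],
    [0.5,1,0,0,0,0.4]
  ]
}}

```text
t: 4.15
eef_pos: [0.3856, -0.2478, 0.2269]
ee_rot: [-3.141, 0.001, -2.443]
force: [0.8, -0.5, 0.1]
width: 0.0616
```

Run:
```python
from h import *
im,d,c=snap("wrist","w1"); s=arm.get_state(); print(s["eef_pos"],s["ee_rot"],s["q"][5],c["origin"],c["rotation"])
P=cloud("wrist",d,c); z=P[...,2]
np.save("w1.npy",d)
for n in ["jar_yellow","jar_green","jar_blue","jar_red"]:
    print(n,[(round(r["score"],2),np.round(w("wrist",r["point"],c),4).tolist()) for r in arm.landmark_of(n,"wrist")[:3]])
```

```text
[ 0.38733411 -0.24505962  0.22704649] [-3.14052086e+00  1.96060575e-03 -2.44051980e+00] -0.7363632161799393 [ 0.32238994 -0.29977253  0.38393055] [-3.05547803e-01  5.09876916e-04  2.26893422e+00]
jar_yellow [(0.64, [0.5764, -0.3623, -0.0011])]
jar_green [(0.62, [0.4515, -0.3459, -0.001])]
jar_blue [(0.77, [0.4978, -0.1938, 0.0007])]
jar_red []
```

View pics/w1.png

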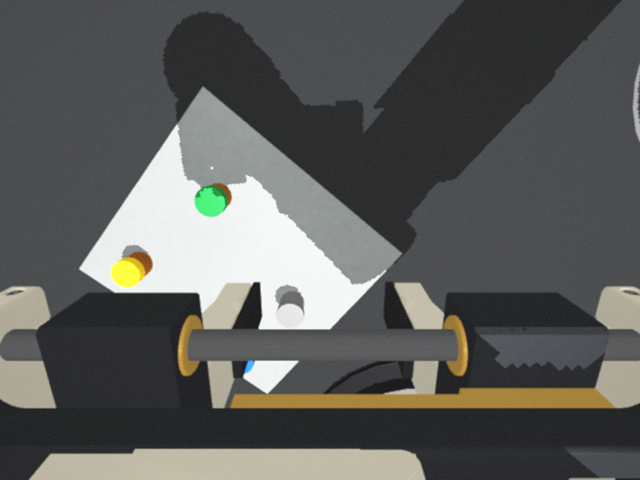

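Request:
{"fn": "drive_tool", "kwargs": {
  "targets": [
    [0.59,0.98,0,0,0,0.4],
    [0.59,0.98,0,0,0,0.4],
    [0.59,0.98,0,0,0,0.4],
    [0.59,0.98,0,0,0,0.4],
    [0.59,0.98,0,0,0,0.4]
  ],
  "claw": 0.6
}}

```text
t: 5.03
eef_pos: [0.5037, -0.053, 0.2266]
ee_rot: [-3.141, -0.0, -2.236]
force: [0.4, -0.9, -0.2]
width: 0.0527
```

Request:
{"fn": "drive_tool", "kwargs": {
  "targets": [
    [0.59,0.98,0,0,0,0.4],
    [0.59,0.98,0,0,0,0.4],
    [0.59,0.98,0,0,0,0.2],
    [0,0,-0.8,0,0,0],
    [0,0,-0.8,0,0,0]
  ]
}}

```text
t: 5.65
eef_pos: [0.5744, 0.0638, 0.1615]
ee_rot: [3.142, 0.0, -2.132]
force: [-0.3, 1.2, -0.6]
width: 0.0529
```

Run:
```python
from h import *
im,d,c=snap("scene","s2"); im2,d2,c2=snap("side","d2"); s=arm.get_state(); print(s["eef_pos"],s["ee_rot"],s["force"])
cv2.imwrite("pics/m2.png",np.hstack([cv2.resize(im[150:330,220:460],None,fx=1.65,fy=2)[:,:,::-1],cv2.resize(im2[150:330,200:440],None,fx=1.65,fy=2)[:,:,::-1]]))
```

```text
[0.57182719 0.06267749 0.15883479] [ 3.13716729 -0.00527924 -2.13303671] [-0.5923337  -0.31482339  0.42446786]
```

View pics/m2.png

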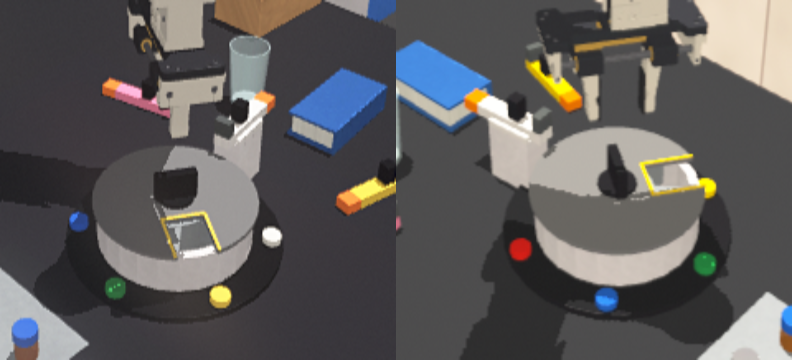

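Request:
{"fn": "drive_tool", "kwargs": {
  "targets": [
    [0.1,0.18,-0.8,0,0,0.1],
    [0,0,-0.8,0,0,0],
    [0,0,-0.4,0,0,0],
    [0,0,0,0,0,0],
    [0,0,0,0,0,0]
  ],
  "claw": 0.6
}}

```text
t: 6.38
eef_pos: [0.5789, 0.0717, 0.084]
ee_rot: [-3.14, 0.001, -2.12]
force: [0.6, -0.1, -0.8]
width: 0.0526
```

Request:
{"fn": "drive_tool", "kwargs": {
  "targets": [
    [-0.05,0,-0.45,0,0,0],
    [0,0,0,0,0,0]
  ]
}}

```text
t: 6.62
eef_pos: [0.5756, 0.0716, 0.0649]
ee_rot: [3.141, -0.0, -2.12]
force: [0.5, 0.2, 0.2]
width: 0.0527
```

Request:
{"fn": "drive_tool", "kwargs": {
  "targets": [
    [0,0,0,0,0,0],
    [0,0,0,0,0,0],
    [0,0,0,0,0,0],
    [0,0,0,0,0,0]
  ],
  "claw": 0,
  "newtons": 15
}}

```text
t: 7.12
eef_pos: [0.576, 0.0717, 0.0648]
ee_rot: [-3.141, 0.0, -2.12]
force: [0.4, -0.4, 1.1]
width: 0.0183
```

Request:
{"fn": "drive_tool", "kwargs": {
  "targets": [
    [0,0,0,0,0,0],
    [0,0,0,0,0,0.5],
    [0,0,0,0,0,0.5],
    [0,0,0,0,0,0.5],
    [0,0,0,0,0,0.2]
  ]
}}

```text
t: 7.75
eef_pos: [0.5772, 0.0712, 0.0648]
ee_rot: [-3.14, 0.0, -1.941]
force: [6.1, -4.3, -3.4]
width: 0.0138
```

Request:
{"fn": "drive_tool", "kwargs": {
  "targets": [
    [0,0,0,0,0,0],
    [0,0,0,0,0,0],
    [0,0,0,0,0,0]
  ]
}}

```text
t: 8.12
eef_pos: [0.5772, 0.0712, 0.0648]
ee_rot: [-3.14, 0.0, -1.942]
force: [5.5, -4.2, -2.5]
width: 0.0136
```

Request:
{"fn": "drive_tool", "kwargs": {
  "targets": [
    [0,0,0,0,0,0],
    [0,0,0,0,0,0],
    [0,0,0.5,0,0,0],
    [0,0,1,0,0,0],
    [0,0,1,0,0,0]
  ],
  "claw": 0.6
}}

```text
t: 8.75
eef_pos: [0.5755, 0.0717, 0.1655]
ee_rot: [3.141, -0.001, -1.942]
force: [-0.2, 0.9, 0.4]
width: 0.0515
```

```bash
cat >> h.py <<'E'
def slotang():
    """direction of opening from handle top + slot network, scene & side"""
    C=np.array([.5765,.0715]); 
    for cam in ["scene","side"]:
        c=arm.get_calibration(cam); im,d=arm.grab_frame(cam); P=cloud(cam,d,c); z=P[...,2]
        hd=(abs(z-.093)<.004)&(np.hypot(P[...,0]-C[0],P[...,1]-C[1])<.045)
        r=cv2.minAreaRect(P[hd][:,:2].astype('float32').reshape(-1,1,2)) if hd.sum()>20 else None
        hsv=cv2.cvtColor(im,cv2.COLOR_RGB2HSV); y=(hsv[...,0]>20)&(hsv[...,0]<35)&(hsv[...,1]>110)&(hsv[...,2]>60)&(z>.05)&(z<.07)&(np.hypot(P[...,0]-C[0],P[...,1]-C[1])<.125)
        L=[np.round(w(cam,q["point"],c),3) for q in arm.landmark_of("slot",cam)[:1]]
        print(cam,hd.sum(),r,"slot",L,[np.degrees(np.arctan2(q[1]-C[1],q[0]-C[0])).round(1) for q in L],"lips",y.sum(),np.degrees(np.arctan2(*(P[y][:,:2].mean(0)-C)[::-1])) if y.any() else 0)
E
python3 -c "
from h import *
slotang(); s=arm.get_state(); print(s['eef_pos'],s['ee_rot'])"
```

```text
scene 106 ((0.5788789391517639, 0.06949751079082489), (0.05942196026444435, 0.01865406706929207), 69.65823364257812) slot [array([0.643, 0.048, 0.061])] [np.float64(-19.5)] lips 145 -19.723792864969766
side 123 ((0.574315071105957, 0.0697617381811142), (0.06201104447245598, 0.015378170646727085), 69.50816345214844) slot [array([0.648, 0.044, 0.063])] [np.float64(-21.0)] lips 155 -20.534593429031908
[0.57600712 0.07206482 0.165381  ] [-3.14057042e+00  1.63839097e-03 -1.94222225e+00]
```

```bash
cat >> h.py <<'E'
def jars(cams=("scene","side")):
    for cam in cams:
        c=arm.get_calibration(cam); im,d=arm.grab_frame(cam); P=cloud(cam,d,c); z=P[...,2]
        hsv=cv2.cvtColor(im,cv2.COLOR_RGB2HSV); h=hsv[...,0]; ok=(hsv[...,1]>90)&(hsv[...,2]>50)&(z>.0335)&(z<.042)&(P[...,1]<-.1)&(P[...,0]>.3)
        for n,m in {"red":(h<6)|(h>174),"yellow":(h>20)&(h<35),"green":(h>40)&(h<85),"blue":(h>95)&(h<130)}.items():
            k,l,st,_=cv2.connectedComponentsWithStats((m&ok).astype('uint8'))
            for i in range(1,k):
                if st[i,4]>40: q=P[l==i]; print(cam,n,st[i,4],q.mean(0).round(4),((q.min(0)+q.max(0))/2).round(4),np.ptp(q,axis=0).round(3))
E
python3 -c "
from h import *
jars()"
```

```text
scene yellow 184 [ 0.5783 -0.3699  0.0359] [ 0.5785 -0.3692  0.0361] [0.031 0.031 0.005]
scene green 137 [ 0.4536 -0.345   0.0361] [ 0.4532 -0.3445  0.0367] [0.034 0.031 0.006]
scene blue 138 [ 0.5896 -0.2076  0.0357] [ 0.5901 -0.2078  0.0359] [0.032 0.031 0.005]
side yellow 210 [ 0.574  -0.3686  0.0363] [ 0.5748 -0.3683  0.0364] [0.033 0.03  0.006]
side green 243 [ 0.4491 -0.344   0.0365] [ 0.4497 -0.3435  0.0369] [0.034 0.03  0.007]
side blue 155 [ 0.5857 -0.207   0.0363] [ 0.5864 -0.2061  0.0369] [0.034 0.03  0.007]
```

Request:
{"fn": "drive_tool", "kwargs": {
  "targets": [
    [0,-1,0,0,0,0],
    [0,-1,0,0,0,0],
    [0,-1,0,0,0,0],
    [0,-1,0,0,0,0],
    [0,-1,0,0,0,0]
  ],
  "claw": 0.7
}}

```text
t: 9.68
eef_pos: [0.5751, -0.1295, 0.1632]
ee_rot: [3.139, -0.001, -1.942]
force: [0.5, -0.1, -0.6]
width: 0.0612
```

Request:
{"fn": "drive_tool", "kwargs": {
  "targets": [
    [0,-1,0,0,0,0],
    [0,-1,0,0,0,0],
    [0,-1,0,0,0,0],
    [0,-1,0,0,0,0],
    [0,-1,0,0,0,0]
  ]
}}

```text
t: 10.3
eef_pos: [0.5751, -0.3293, 0.1629]
ee_rot: [3.139, -0.0, -1.942]
force: [0.2, 0.4, 0.3]
width: 0.0617
```

Request:
{"fn": "drive_tool", "kwargs": {
  "targets": [
    [0,-1,-0.6,0,0,0],
    [0,0,-0.8,0,0,0],
    [0,0,0,0,0,0],
    [0,0,0,0,0,0]
  ]
}}

```text
t: 10.8
eef_pos: [0.5762, -0.3682, 0.109]
ee_rot: [3.141, -0.0, -1.942]
force: [1.4, -0.0, 0.3]
width: 0.061
```

Down 85 mm, then close.

Request:
{"fn": "drive_tool", "kwargs": {
  "targets": [
    [0,0,-0.8,0,0,0],
    [0,0,-0.8,0,0,0],
    [0,0,-0.5,0,0,0],
    [0,0,0,0,0,0],
    [0,0,0,0,0,0]
  ]
}}

```text
t: 11.42
eef_pos: [0.5772, -0.3684, 0.0265]
ee_rot: [-3.139, -0.0, -1.941]
force: [0.1, -0.0, 0.5]
width: 0.061
```

Request:
{"fn": "drive_tool", "kwargs": {
  "targets": [
    [0,0,0,0,0,0],
    [0,0,0,0,0,0],
    [0,0,0,0,0,0],
    [0,0,0,0,0,0],
    [0,0,0,0,0,0]
  ],
  "claw": 0,
  "newtons": 15
}}

```text
t: 12.05
eef_pos: [0.5759, -0.3684, 0.0248]
ee_rot: [-3.141, -0.0, -1.942]
force: [0.3, 1.4, 2.4]
width: 0.0314
```

Request:
{"fn": "drive_tool", "kwargs": {
  "targets": [
    [0,0,0.5,0,0,0],
    [0,0,1,0,0,0],
    [0,0,1,0,0,0],
    [0,0,0.7,0,0,0],
    [0,0,0,0,0,0]
  ]
}}

```text
t: 12.68
eef_pos: [0.5772, -0.3689, 0.1554]
ee_rot: [-3.137, -0.0, -1.942]
force: [-0.1, -0.1, -1.6]
width: 0.0315
```

Run:
```python
from h import *
im,d,c=snap("scene","s3"); im2,d2,c2=snap("side","d3"); s=arm.get_state(); print(s["eef_pos"],s["ee_rot"],s["width"])
def crop(im,c,x=60):
    p=RM(c).T@(np.array(s["eef_pos"])-c["origin"]); K=c["mtx"]; u=int(K[0,2]+K[0,0]*p[0]/-p[2]); v=int(K[1,2]-K[1,1]*p[1]/-p[2]); print(u,v)
    u=min(max(u,x),640-x); v=min(max(v,x),480-x); return cv2.resize(im[v-x:v+x,u-x:u+x],(400,400))[:,:,::-1]
cv2.imwrite("pics/m3.png",np.hstack([crop(im,c),crop(im2,c2)]))
```

```text
[ 0.5755745  -0.36806142  0.15208005] [ 3.14121424e+00  4.43666530e-04 -1.94258576e+00] 0.031705186980323166
149 301
530 305
```

View pics/m3.png

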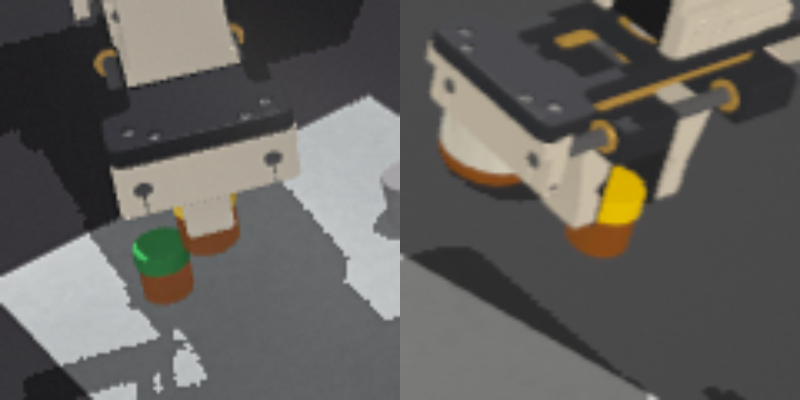

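Request:
{"fn": "drive_tool", "kwargs": {
  "targets": [
    [0.16,0.94,0,0,0,0],
    [0.16,0.94,0,0,0,0],
    [0.16,0.94,0,0,0,0],
    [0.16,0.94,0,0,0,0],
    [0.16,0.94,0,0,0,0]
  ]
}}

```text
t: 13.4
eef_pos: [0.6071, -0.179, 0.1508]
ee_rot: [3.139, -0.001, -1.942]
force: [0.7, -0.7, -0.9]
width: 0.0313
```

Request:
{"fn": "drive_tool", "kwargs": {
  "targets": [
    [0.16,0.94,0,0,0,0],
    [0.16,0.94,0,0,0,0],
    [0.16,0.94,0,0,0,0],
    [0.16,0.94,0,0,0,0],
    [0.16,0.94,0,0,0,0]
  ]
}}

```text
t: 14.02
eef_pos: [0.6391, 0.0088, 0.1508]
ee_rot: [3.139, -0.002, -1.942]
force: [-0.1, 0.0, -0.7]
width: 0.0311
```

Request:
{"fn": "drive_tool", "kwargs": {
  "targets": [
    [0.17,0.9,0,0,0,0],
    [0,0,-0.7,0,0,0],
    [0,0,0,0,0,0],
    [0,0,0,0,0,0],
    [0,0,0,0,0,0]
  ]
}}

```text
t: 14.65
eef_pos: [0.6471, 0.0433, 0.1254]
ee_rot: [-3.141, 0.0, -1.943]
force: [-0.2, -0.0, 0.0]
width: 0.0315
```

Request:
{"fn": "drive_tool", "kwargs": {
  "targets": [
    [0,0,-0.6,0,0,0],
    [0,0,-0.6,0,0,0],
    [0,0,-0.4,0,0,0],
    [0,0,0,0,0,0]
  ]
}}

```text
t: 15.15
eef_pos: [0.6461, 0.0432, 0.0598]
ee_rot: [3.14, -0.001, -1.943]
force: [-0.7, -0.5, -0.8]
width: 0.0312
```

Request:
{"fn": "drive_tool", "kwargs": {
  "targets": [
    [0,0,-0.1,0,0,0],
    [0,0,0,0,0,0]
  ]
}}

```text
t: 15.4
eef_pos: [0.647, 0.0438, 0.0571]
ee_rot: [-3.141, 0.001, -1.942]
force: [-0.7, -0.0, -1.5]
width: 0.0315
```

Request:
{"fn": "drive_tool", "kwargs": {
  "targets": [
    [0,0,-0.1,0,0,0],
    [0,0,0,0,0,0]
  ]
}}

```text
t: 15.65
eef_pos: [0.6475, 0.0439, 0.0532]
ee_rot: [-3.14, 0.001, -1.942]
force: [-0.1, -0.1, 1.5]
width: 0.0315
```

Request:
{"fn": "drive_tool", "kwargs": {
  "targets": [
    [0,0,-0.1,0,0,0],
    [0,0,0,0,0,0]
  ]
}}

```text
t: 15.9
eef_pos: [0.6475, 0.0439, 0.0528]
ee_rot: [-3.139, 0.001, -1.941]
force: [-10.6, 1.8, 28.2]
width: 0.0313
```

Request:
{"fn": "drive_tool", "kwargs": {
  "targets": [
    [0,0,0.16,0,0,0],
    [0,0,0,0,0,0]
  ]
}}

```text
t: 16.15
eef_pos: [0.6468, 0.0438, 0.0553]
ee_rot: [-3.141, 0.001, -1.942]
force: [0.8, -1.1, 0.5]
width: 0.0315
```

Request:
{"fn": "drive_tool", "kwargs": {
  "targets": [
    [0,0,0,0,0,0],
    [0,0,0,0,0,0],
    [0,0,0,0,0,0]
  ],
  "claw": 0.47
}}

```text
t: 16.52
eef_pos: [0.6511, 0.0431, 0.0558]
ee_rot: [-3.135, 0.002, -1.941]
force: [12.4, -7.2, -3.9]
width: 0.0409
```

Request:
{"fn": "drive_tool", "kwargs": {
  "targets": [
    [0,0,0.3,0,0,0],
    [0,0,1,0,0,0],
    [0,0,1,0,0,0],
    [0,0,0.5,0,0,0],
    [-0.875,-0.9,0,0,0,0]
  ]
}}

```text
t: 17.15
eef_pos: [0.6133, 0.009, 0.168]
ee_rot: [-3.14, 0.001, -1.94]
force: [-0.9, -1.6, -0.4]
width: 0.0414
```

Run:
```python
from h import *
im,d,c=snap("scene","s4"); im2,d2,c2=snap("side","d4"); s=arm.get_state(); print(s["eef_pos"],s["ee_rot"],s["width"])
cv2.imwrite("pics/m4.png",np.hstack([cv2.resize(im[220:320,260:400],(400,286)),cv2.resize(im2[200:300,300:440],(400,286))])[:,:,::-1])
for cam,c in (("scene",c),("side",c2)):
    print([(r["score"],w(cam,r["point"],c).round(3)) for r in arm.landmark_of("jar_yellow",cam)[:3]])
```

```text
[0.60828668 0.00572278 0.1669277 ] [ 3.13921288e+00 -6.00341197e-04 -1.94396367e+00] 0.04113379261639191
[(0.41, array([0.653, 0.046, 0.008])), (0.37, array([0.577, 0.488, 0.   ]))]
[(0.72, array([0.448, 0.119, 0.009])), (0.64, array([0.65 , 0.039, 0.006])), (0.52, array([0.538, 0.318, 0.068]))]
```

View pics/m4.png

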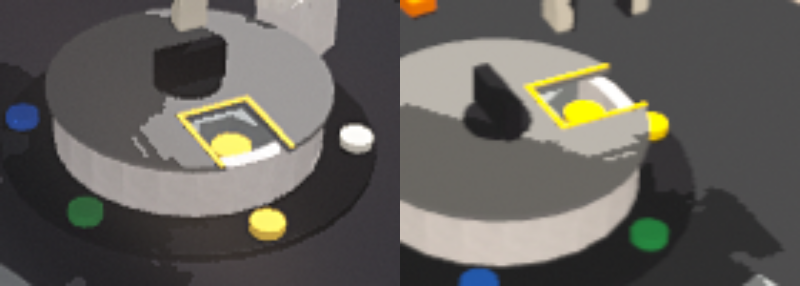

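Request:
{"fn": "drive_tool", "kwargs": {
  "targets": [
    [-0.4,0.8,0,0,0,0],
    [-0.4,0.8,-0.4,0,0,0],
    [0,0,-0.6,0,0,0],
    [0,0,-0.6,0,0,0],
    [0,0,0,0,0,0]
  ],
  "claw": 0.6
}}

```text
t: 17.98
eef_pos: [0.5785, 0.0718, 0.1008]
ee_rot: [3.138, -0.003, -1.942]
force: [-0.8, 0.6, 0.1]
width: 0.0526
```

Request:
{"fn": "drive_tool", "kwargs": {
  "targets": [
    [0,0,0,0,0,0]
  ]
}}

```text
t: 18.1
eef_pos: [0.5803, 0.072, 0.1034]
ee_rot: [-3.141, -0.0, -1.942]
force: [0.8, 0.6, 0.2]
width: 0.0526
```

Down 38 mm, grip, turn −60°.

Request:
{"fn": "drive_tool", "kwargs": {
  "targets": [
    [-0.08,-0.03,-0.5,0,0,0],
    [0,0,-0.45,0,0,0],
    [0,0,0,0,0,0]
  ]
}}

```text
t: 18.48
eef_pos: [0.5764, 0.0703, 0.0649]
ee_rot: [3.141, -0.001, -1.942]
force: [0.3, 0.7, 0.2]
width: 0.0525
```

Request:
{"fn": "drive_tool", "kwargs": {
  "targets": [
    [0,0,0,0,0,0],
    [0,0,0,0,0,0],
    [0,0,0,0,0,0],
    [0,0,0,0,0,0],
    [0,0,0,0,0,0]
  ],
  "claw": 0
}}

```text
t: 19.1
eef_pos: [0.5769, 0.0704, 0.0652]
ee_rot: [-3.141, 0.0, -1.942]
force: [1.4, -1.1, -0.1]
width: 0.0137
```

Request:
{"fn": "drive_tool", "kwargs": {
  "targets": [
    [0,0,0,0,0,-1],
    [0,0,0,0,0,-1],
    [0,0,0,0,0,-1],
    [0,0,0,0,0,-1],
    [0,0,0,0,0,-1]
  ]
}}

```text
t: 19.73
eef_pos: [0.5761, 0.0709, 0.0652]
ee_rot: [3.141, -0.0, -2.469]
force: [-2.8, 3.3, 4.4]
width: 0.0142
```

Request:
{"fn": "drive_tool", "kwargs": {
  "targets": [
    [0,0,0,0,0,-1],
    [0,0,0,0,0,-1],
    [0,0,0,0,0,-1],
    [0,0,0,0,0,-1],
    [0,0,0,0,0,-1]
  ]
}}

```text
t: 20.35
eef_pos: [0.5758, 0.0718, 0.0652]
ee_rot: [3.14, -0.0, -2.993]
force: [-6.3, 8.2, 4.9]
width: 0.014
```

Request:
{"fn": "drive_tool", "kwargs": {
  "targets": [
    [0,0,0,0,0,0],
    [0,0,0,0,0,0],
    [0,0,0,0,0,0]
  ]
}}

```text
t: 20.72
eef_pos: [0.5758, 0.0718, 0.0652]
ee_rot: [3.14, -0.0, -2.989]
force: [-5.1, 7.3, 4.8]
width: 0.0142
```

Request:
{"fn": "drive_tool", "kwargs": {
  "targets": [
    [0,0,0,0,0,0],
    [0,0,0,0,0,0],
    [0,0,0.5,0,0,0],
    [0,0,1,0,0,0],
    [0,0,1,0,0,0]
  ],
  "claw": 0.7
}}

```text
t: 21.35
eef_pos: [0.5763, 0.0701, 0.1657]
ee_rot: [-3.141, -0.001, -2.99]
force: [0.5, 0.5, -0.6]
width: 0.058
```

Request:
{"fn": "drive_tool", "kwargs": {
  "targets": [
    [-0.3,-1,0,0,0,0],
    [-0.3,-1,0,0,0,0],
    [-0.3,-1,0,0,0,0],
    [-0.3,-1,0,0,0,0],
    [-0.3,-1,0,0,0,0]
  ]
}}

```text
t: 21.98
eef_pos: [0.5159, -0.1309, 0.165]
ee_rot: [-3.141, 0.0, -2.99]
force: [0.2, -0.1, -1.2]
width: 0.0614
```

Request:
{"fn": "drive_tool", "kwargs": {
  "targets": [
    [-0.3,-1,0,0,0,0],
    [-0.3,-1,0,0,0,0],
    [-0.3,-1,0,0,0,0],
    [-0.3,-1,0,0,0,0],
    [-0.3,-1,0,0,0,0]
  ]
}}

```text
t: 22.6
eef_pos: [0.4558, -0.331, 0.1649]
ee_rot: [-3.141, -0.0, -2.99]
force: [-0.3, -0.2, 0.4]
width: 0.0614
```

```bash
python3 -c "
from h import *
slotang(); jars(); s=arm.get_state(); print(s['eef_pos'],s['ee_rot'])"
```

```text
scene 105 ((0.5783879160881042, 0.06886846572160721), (0.060011111199855804, 0.01830412819981575), 8.118749618530273) slot [array([0.588, 0.002, 0.06 ])] [np.float64(-80.6)] lips 136 -80.30087283420697
side 125 ((0.575015664100647, 0.07120896875858307), (0.062487926334142685, 0.015145047567784786), 8.99638843536377) slot [array([0.593, 0.001, 0.061])] [np.float64(-76.8)] lips 165 -80.07207450430705
scene green 140 [ 0.454  -0.3452  0.036 ] [ 0.4532 -0.3446  0.0363] [0.033 0.03  0.006]
scene blue 138 [ 0.5899 -0.2077  0.0358] [ 0.5901 -0.2072  0.0361] [0.033 0.032 0.005]
side green 248 [ 0.4494 -0.344   0.0363] [ 0.4506 -0.344   0.0366] [0.033 0.03  0.006]
side blue 69 [ 0.5817 -0.2009  0.0364] [ 0.5837 -0.2023  0.0371] [0.026 0.021 0.007]
[ 0.45642782 -0.32923675  0.16483509] [ 3.14141301e+00 -2.17802671e-04 -2.98959654e+00]
```

Request:
{"fn": "drive_tool", "kwargs": {
  "targets": [
    [-0.11,-0.36,-0.7,0,0,0],
    [0,0,-0.8,0,0,0],
    [0,0,0,0,0,0],
    [0,0,0,0,0,0]
  ]
}}

```text
t: 23.4
eef_pos: [0.453, -0.3437, 0.1061]
ee_rot: [-3.141, 0.001, -2.988]
force: [0.2, -0.1, -0.1]
width: 0.0612
```

Request:
{"fn": "drive_tool", "kwargs": {
  "targets": [
    [0,0,-0.8,0,0,0],
    [0,0,-0.8,0,0,0],
    [0,0,-0.38,0,0,0],
    [0,0,0,0,0,0],
    [0,0,0,0,0,0]
  ]
}}

```text
t: 24.02
eef_pos: [0.4532, -0.3443, 0.0272]
ee_rot: [-3.14, 0.002, -2.989]
force: [0.3, -0.2, 0.6]
width: 0.0612
```

Request:
{"fn": "drive_tool", "kwargs": {
  "targets": [
    [0,0,0,0,0,0],
    [0,0,0,0,0,0],
    [0,0,0,0,0,0],
    [0,0,0,0,0,0],
    [0,0,0,0,0,0]
  ],
  "claw": 0
}}

```text
t: 24.65
eef_pos: [0.4522, -0.3439, 0.026]
ee_rot: [-3.141, 0.0, -2.989]
force: [-0.5, 0.8, 2.2]
width: 0.0311
```

Request:
{"fn": "drive_tool", "kwargs": {
  "targets": [
    [0,0,0.5,0,0,0],
    [0,0,1,0,0,0],
    [0,0,1,0,0,0],
    [0,0,0.7,0,0,0],
    [0,0,0,0,0,0]
  ]
}}

```text
t: 25.28
eef_pos: [0.4533, -0.3445, 0.1561]
ee_rot: [-3.139, 0.004, -2.989]
force: [0.0, -0.2, -2.0]
width: 0.0312
```

Request:
{"fn": "drive_tool", "kwargs": {
  "targets": [
    [0.38,0.94,0,0,0,0],
    [0.38,0.94,0,0,0,0],
    [0.38,0.94,0,0,0,0],
    [0.38,0.94,0,0,0,0],
    [0.38,0.94,0,0,0,0]
  ]
}}

```text
t: 25.9
eef_pos: [0.5278, -0.1545, 0.1526]
ee_rot: [3.141, -0.002, -2.99]
force: [0.8, -0.5, -0.7]
width: 0.0312
```

Request:
{"fn": "drive_tool", "kwargs": {
  "targets": [
    [0.38,0.94,0,0,0,0],
    [0.38,0.94,0,0,0,0],
    [0.38,0.94,0,0,0,0],
    [0.36,0.96,0,0,0,0],
    [0,0,0,0,0,0]
  ]
}}

```text
t: 26.52
eef_pos: [0.5884, -0.0025, 0.1522]
ee_rot: [3.142, -0.002, -2.987]
force: [-0.6, 0.9, -0.2]
width: 0.0312
```

Request:
{"fn": "drive_tool", "kwargs": {
  "targets": [
    [0,0,-0.6,0,0,0],
    [0,0,-0.5,0,0,0],
    [0,0,0,0,0,0],
    [0,0,0,0,0,0]
  ]
}}

```text
t: 27.02
eef_pos: [0.5882, -0.0051, 0.11]
ee_rot: [-3.141, -0.0, -2.99]
force: [0.5, -1.2, -0.3]
width: 0.0314
```

Lower to TCP ≈0.057 and release.

Request:
{"fn": "drive_tool", "kwargs": {
  "targets": [
    [0,0,-0.5,0,0,0],
    [0,0,-0.5,0,0,0],
    [0,0,-0.3,0,0,0],
    [0,0,0,0,0,0],
    [0,0,0,0,0,0]
  ]
}}

```text
t: 27.65
eef_pos: [0.5887, -0.0046, 0.0587]
ee_rot: [-3.142, 0.001, -2.989]
force: [-0.1, -0.9, 0.1]
width: 0.0314
```

Request:
{"fn": "drive_tool", "kwargs": {
  "targets": [
    [0,0,0,0,0,0],
    [0,0,0,0,0,0],
    [0,0,0,0,0,0]
  ],
  "claw": 0.45
}}

```text
t: 28.02
eef_pos: [0.5883, -0.0046, 0.0581]
ee_rot: [3.142, 0.001, -2.989]
force: [0.4, 0.3, 0.1]
width: 0.0392
```

Request:
{"fn": "drive_tool", "kwargs": {
  "targets": [
    [0,0,0.3,0,0,0],
    [0,0,1,0,0,0],
    [0,0,1,0,0,0],
    [-0.5,0.5,0.3,0,0,0],
    [-0.5,0.5,0,0,0,0]
  ]
}}

```text
t: 28.65
eef_pos: [0.5486, 0.0358, 0.1641]
ee_rot: [3.141, 0.003, -2.99]
force: [-0.5, 0.6, 0.1]
width: 0.0396
```

Run:
```python
from h import *
im,d,c=snap("scene","s5"); im2,d2,c2=snap("side","d5"); s=arm.get_state(); print(s["eef_pos"],s["ee_rot"],s["width"])
cv2.imwrite("pics/m5.png",np.hstack([cv2.resize(im[220:320,260:400],(400,286)),cv2.resize(im2[200:300,300:440],(400,286))])[:,:,::-1])
for cam,c in (("scene",c),("side",c2)):
    print([(r["score"],w(cam,r["point"],c).round(3)) for r in arm.landmark_of("jar_green",cam)[:3]])
```

```text
[0.54698008 0.03647068 0.16332438] [ 3.14073517e+00  1.68607209e-03 -2.98811608e+00] 0.0393270546360803
[(0.66, array([ 0.589, -0.002,  0.01 ]))]
[(0.66, array([ 0.586, -0.005,  0.009]))]
```

View pics/m5.png

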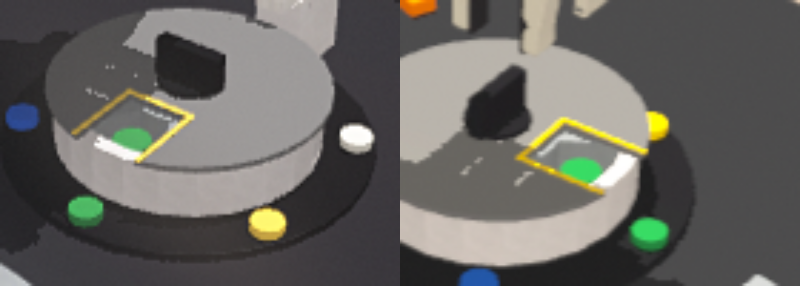

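Request:
{"fn": "drive_tool", "kwargs": {
  "targets": [
    [0.35,0.43,0,0,0,0],
    [0.35,0.43,0,0,0,0],
    [0,0,-0.7,0,0,0],
    [0,0,-0.7,0,0,0],
    [0,0,0,0,0,0]
  ],
  "claw": 0.6
}}

```text
t: 29.48
eef_pos: [0.5754, 0.0697, 0.1033]
ee_rot: [-3.14, -0.005, -2.99]
force: [0.1, -0.5, 0.2]
width: 0.0525
```

Request:
{"fn": "drive_tool", "kwargs": {
  "targets": [
    [0,0,0,0,0,0],
    [0,0,0,0,0,0]
  ]
}}

```text
t: 29.72
eef_pos: [0.5771, 0.0701, 0.107]
ee_rot: [3.141, 0.002, -2.989]
force: [0.2, 0.8, 0.5]
width: 0.0527
```

Request:
{"fn": "drive_tool", "kwargs": {
  "targets": [
    [0,0.02,-0.5,0,0,0],
    [0,0,-0.53,0,0,0],
    [0,0,0,0,0,0]
  ]
}}

```text
t: 30.1
eef_pos: [0.5756, 0.0703, 0.0642]
ee_rot: [-3.141, -0.001, -2.99]
force: [0.1, -0.3, 0.6]
width: 0.053
```

Request:
{"fn": "drive_tool", "kwargs": {
  "targets": [
    [0,0,0,0,0,0],
    [0,0,0,0,0,0],
    [0,0,0,0,0,0],
    [0,0,0,0,0,0],
    [0,0,0,0,0,0]
  ],
  "claw": 0
}}

```text
t: 30.72
eef_pos: [0.5761, 0.0718, 0.0649]
ee_rot: [3.14, 0.001, -2.99]
force: [-4.4, 7.7, 3.1]
width: 0.0137
```

Request:
{"fn": "drive_tool", "kwargs": {
  "targets": [
    [0,0,0,0,0,-1],
    [0,0,0,0,0,-1],
    [0,0,0,0,0,-1],
    [0,0,0,0,0,-1],
    [0,0,0,0,0,-1]
  ]
}}

```text
t: 31.35
eef_pos: [0.5762, 0.0726, 0.0648]
ee_rot: [3.139, -0.0, 2.767]
force: [-4.0, 11.1, 1.8]
width: 0.0139
```

Request:
{"fn": "drive_tool", "kwargs": {
  "targets": [
    [0,0,0,0,0,-1],
    [0,0,0,0,0,-1],
    [0,0,0,0,0,-1],
    [0,0,0,0,0,-1],
    [0,0,0,0,0,-1]
  ]
}}

```text
t: 31.98
eef_pos: [0.5767, 0.0733, 0.0649]
ee_rot: [3.138, -0.001, 2.244]
force: [-3.1, 13.3, 0.3]
width: 0.0141
```

Request:
{"fn": "drive_tool", "kwargs": {
  "targets": [
    [0,0,0,0,0,0],
    [0,0,0,0,0,0],
    [0,0,0,0,0,0]
  ]
}}

```text
t: 32.35
eef_pos: [0.5767, 0.0732, 0.0649]
ee_rot: [3.138, -0.001, 2.247]
force: [-2.6, 14.2, 0.4]
width: 0.0137
```

Request:
{"fn": "drive_tool", "kwargs": {
  "targets": [
    [0,0,0,0,0,0],
    [0,0,0,0,0,0],
    [0,0,0.5,0,0,0],
    [0,0,1,0,0,0],
    [0,0,1,0,0,0]
  ],
  "claw": 0.6
}}

```text
t: 32.98
eef_pos: [0.5758, 0.0699, 0.1654]
ee_rot: [-3.14, -0.0, 2.246]
force: [1.0, -0.6, -0.1]
width: 0.0521
```

Request:
{"fn": "drive_tool", "kwargs": {
  "targets": [
    [0.05,-1,0,0,0,0],
    [0.05,-1,0,0,0,0],
    [0.05,-1,0,0,0,0],
    [0.05,-1,0,0,0,0],
    [0.05,-1,0,0,0,0]
  ]
}}

```text
t: 33.6
eef_pos: [0.5858, -0.1312, 0.1646]
ee_rot: [-3.141, 0.0, 2.246]
force: [-0.1, -0.0, 0.6]
width: 0.0527
```

Request:
{"fn": "drive_tool", "kwargs": {
  "targets": [
    [0.05,-1,0,0,0,0],
    [0,-0.6,0,0,0,0],
    [0,0,0,0,0,0]
  ]
}}

```text
t: 33.98
eef_pos: [0.5875, -0.1955, 0.1641]
ee_rot: [-3.141, -0.0, 2.244]
force: [0.1, 0.3, -0.1]
width: 0.0526
```

```bash
python3 -c "
from h import *
slotang(); jars(); s=arm.get_state(); print(s['eef_pos'],s['ee_rot'])"
```

```text
scene 92 ((0.5787631273269653, 0.06919625401496887), (0.01368456706404686, 0.06163249537348747), 38.530494689941406) slot [array([0.515, 0.025, 0.063])] [np.float64(-142.9)] lips 119 -140.50217243946116
side 141 ((0.5756955742835999, 0.07023631781339645), (0.019414588809013367, 0.0583542138338089), 44.64413833618164) slot [array([0.521, 0.026, 0.059])] [np.float64(-140.7)] lips 177 -141.7367867277999
scene blue 142 [ 0.5897 -0.2075  0.0357] [ 0.5908 -0.2068  0.0363] [0.035 0.032 0.006]
side blue 152 [ 0.5857 -0.2069  0.0364] [ 0.5862 -0.2061  0.0364] [0.032 0.03  0.006]
[ 0.58818201 -0.19273271  0.16468852] [3.14149161e+00 6.71890199e-05 2.24756558e+00]
```

Request:
{"fn": "drive_tool", "kwargs": {
  "targets": [
    [0,-0.34,-0.7,0,0,0],
    [0,0,-0.8,0,0,0],
    [0,0,0,0,0,0],
    [0,0,0,0,0,0]
  ]
}}

```text
t: 34.78
eef_pos: [0.5889, -0.2068, 0.1057]
ee_rot: [3.141, 0.001, 2.248]
force: [0.0, 0.1, 1.3]
width: 0.0526
```

Request:
{"fn": "drive_tool", "kwargs": {
  "targets": [
    [0,0,-0.8,0,0,0],
    [0,0,-0.8,0,0,0],
    [0,0,-0.38,0,0,0],
    [0,0,0,0,0,0],
    [0,0,0,0,0,0]
  ]
}}

```text
t: 35.4
eef_pos: [0.5892, -0.2072, 0.0269]
ee_rot: [3.14, 0.002, 2.247]
force: [-0.4, 0.1, 0.1]
width: 0.0521
```

Request:
{"fn": "drive_tool", "kwargs": {
  "targets": [
    [0,0,0,0,0,0],
    [0,0,0,0,0,0],
    [0,0,0,0,0,0],
    [0,0,0,0,0,0],
    [0,0,0,0,0,0]
  ],
  "claw": 0
}}

```text
t: 36.02
eef_pos: [0.5884, -0.2071, 0.0259]
ee_rot: [3.141, 0.001, 2.247]
force: [-0.8, 1.0, 6.2]
width: 0.0313
```

Request:
{"fn": "drive_tool", "kwargs": {
  "targets": [
    [0,0,0.5,0,0,0],
    [0,0,1,0,0,0],
    [0,0,1,0,0,0],
    [0,0,0.7,0,0,0],
    [0,0,0,0,0,0]
  ]
}}

```text
t: 36.65
eef_pos: [0.5893, -0.2073, 0.1557]
ee_rot: [3.139, 0.003, 2.247]
force: [-0.9, 0.0, -0.2]
width: 0.0315
```

Request:
{"fn": "drive_tool", "kwargs": {
  "targets": [
    [-0.3,0.96,0,0,0,0],
    [-0.3,0.96,0,0,0,0],
    [-0.3,0.96,0,0,0,0],
    [-0.3,0.96,0,0,0,0],
    [-0.3,0.96,0,0,0,0]
  ]
}}

```text
t: 37.28
eef_pos: [0.5268, -0.0141, 0.1521]
ee_rot: [-3.14, -0.001, 2.246]
force: [0.2, 0.2, 0.0]
width: 0.0311
```

Request:
{"fn": "drive_tool", "kwargs": {
  "targets": [
    [-0.3,0.95,0,0,0,0],
    [0,0,-0.6,0,0,0],
    [0,0,-0.5,0,0,0],
    [0,0,0,0,0,0],
    [0,0,0,0,0,0]
  ]
}}

```text
t: 37.9
eef_pos: [0.5162, 0.0227, 0.1094]
ee_rot: [-3.141, 0.0, 2.246]
force: [0.1, -0.0, 0.0]
width: 0.0313
```

Request:
{"fn": "drive_tool", "kwargs": {
  "targets": [
    [0,0,0,0,0,0]
  ]
}}

```text
t: 38.02
eef_pos: [0.5165, 0.0229, 0.11]
ee_rot: [3.141, 0.0, 2.246]
force: [0.1, -0.1, -0.1]
width: 0.0313
```

Request:
{"fn": "drive_tool", "kwargs": {
  "targets": [
    [0,0,-0.5,0,0,0],
    [0,0,-0.5,0,0,0],
    [0,0,-0.3,0,0,0],
    [0,0,0,0,0,0],
    [0,0,0,0,0,0]
  ]
}}

```text
t: 38.65
eef_pos: [0.5166, 0.023, 0.0581]
ee_rot: [3.141, 0.0, 2.247]
force: [-0.1, -0.0, 0.1]
width: 0.0315
```

Request:
{"fn": "drive_tool", "kwargs": {
  "targets": [
    [0,0,0,0,0,0],
    [0,0,0,0,0,0],
    [0,0,0,0,0,0]
  ],
  "claw": 0.45
}}

```text
t: 39.02
eef_pos: [0.5163, 0.023, 0.0577]
ee_rot: [3.141, 0.0, 2.247]
force: [-0.2, 0.2, 0.7]
width: 0.0396
```

Request:
{"fn": "drive_tool", "kwargs": {
  "targets": [
    [0,0,0.3,0,0,0],
    [0,0,1,0,0,0],
    [0,0,1,0,0,0],
    [0.75,0.6,0.3,0,0,0],
    [0.75,0.6,0,0,0,0]
  ]
}}

```text
t: 39.65
eef_pos: [0.5778, 0.0717, 0.1646]
ee_rot: [3.137, 0.001, 2.246]
force: [-0.2, 0.5, -0.4]
width: 0.0393
```

Request:
{"fn": "drive_tool", "kwargs": {
  "targets": [
    [0,0,0,0,0,0],
    [0,0,0,0,0,0]
  ],
  "claw": 0.6
}}

```text
t: 39.9
eef_pos: [0.5755, 0.0707, 0.1614]
ee_rot: [-3.141, -0.0, 2.247]
force: [-0.2, -0.3, -0.0]
width: 0.0512
```

Run:
```python
from h import *
im,d,c=snap("scene","s6"); im2,d2,c2=snap("side","d6"); s=arm.get_state(); print(s["eef_pos"],s["ee_rot"],s["width"],s["q"])
cv2.imwrite("pics/m6.png",np.hstack([cv2.resize(im[220:320,260:400],(400,286)),cv2.resize(im2[200:300,260:400],(400,286))])[:,:,::-1])
for cam,c in (("scene",c),("side",c2)):
    print([(r["score"],w(cam,r["point"],c).round(3)) for r in arm.landmark_of("jar_blue",cam)[:3]])
```

```text
[0.57536823 0.07037557 0.16155333] [-3.14124436e+00 -1.18890631e-04  2.24631485e+00] 0.05239199289496809 [ 4.58922979e-01  2.54372397e-01 -2.93405963e-01 -4.83249468e-05
 -1.02338367e+00 -2.92497193e+00]
[(0.58, array([ 0.501, -0.2  ,  0.002])), (0.44, array([0.513, 0.024, 0.011]))]
[(0.85, array([ 0.5  , -0.204, -0.001])), (0.67, array([0.515, 0.024, 0.008]))]
```

View pics/m6.png

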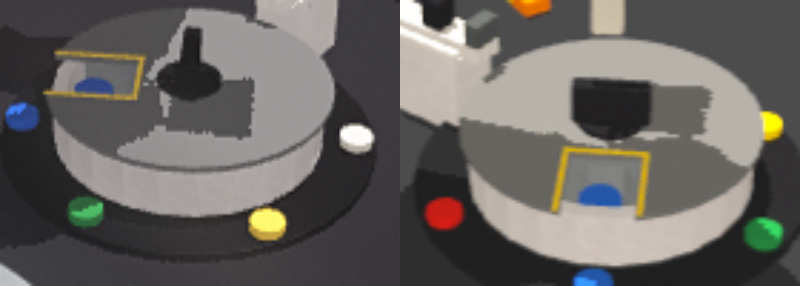

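Request:
{"fn": "drive_tool", "kwargs": {
  "targets": [
    [0.03,0.03,-0.8,0,0,0],
    [0,0,-0.8,0,0,0],
    [0,0,-0.8,0,0,0],
    [0,0,0,0,0,0],
    [0,0,0,0,0,0]
  ]
}}

```text
t: 40.72
eef_pos: [0.5779, 0.0721, 0.0666]
ee_rot: [3.141, 0.001, 2.247]
force: [-1.0, 0.3, 0.4]
width: 0.0529
```

Request:
{"fn": "drive_tool", "kwargs": {
  "targets": [
    [0,0,0,0,0,0],
    [0,0,0,0,0,0],
    [0,0,0,0,0,0],
    [0,0,0,0,0,0],
    [0,0,0,0,0,0]
  ],
  "claw": 0
}}

```text
t: 41.35
eef_pos: [0.5775, 0.0723, 0.0655]
ee_rot: [3.141, 0.0, 2.247]
force: [0.3, 1.3, -0.3]
width: 0.0142
```

Request:
{"fn": "drive_tool", "kwargs": {
  "targets": [
    [0,0,0,0,0,1],
    [0,0,0,0,0,1],
    [0,0,0,0,0,1],
    [0,0,0,0,0,1],
    [0,0,0,0,0,1]
  ]
}}

```text
t: 41.98
eef_pos: [0.5775, 0.0722, 0.0655]
ee_rot: [3.141, 0.0, 2.774]
force: [0.2, 0.9, 1.6]
width: 0.0141
```

Request:
{"fn": "drive_tool", "kwargs": {
  "targets": [
    [0,0,0,0,0,1],
    [0,0,0,0,0,1],
    [0,0,0,0,0,1],
    [0,0,0,0,0,1],
    [0,0,0,0,0,1]
  ]
}}

```text
t: 42.6
eef_pos: [0.5774, 0.0722, 0.0655]
ee_rot: [3.142, 0.0, -2.986]
force: [0.1, 0.4, 0.5]
width: 0.0139
```

Request:
{"fn": "drive_tool", "kwargs": {
  "targets": [
    [0,0,0,0,0,1],
    [0,0,0,0,0,1],
    [0,0,0,0,0,1],
    [0,0,0,0,0,1],
    [0,0,0,0,0,1]
  ]
}}

```text
t: 43.22
eef_pos: [0.5775, 0.0721, 0.0655]
ee_rot: [-3.141, 0.0, -2.462]
force: [0.3, -0.6, 1.3]
width: 0.0139
```

Request:
{"fn": "drive_tool", "kwargs": {
  "targets": [
    [0,0,0,0,0,1],
    [0,0,0,0,0,1],
    [0,0,0,0,0,1],
    [0,0,0,0,0,1],
    [0,0,0,0,0,1]
  ]
}}

```text
t: 43.85
eef_pos: [0.5775, 0.072, 0.0655]
ee_rot: [-3.141, 0.0, -1.939]
force: [1.1, -1.5, 0.6]
width: 0.0138
```

Request:
{"fn": "drive_tool", "kwargs": {
  "targets": [
    [0,0,0,0,0,1],
    [0,0,0,0,0,1],
    [0,0,0,0,0,1],
    [0,0,0,0,0,1],
    [0,0,0,0,0,1]
  ]
}}

```text
t: 44.48
eef_pos: [0.5776, 0.072, 0.0655]
ee_rot: [-3.141, -0.0, -1.415]
force: [1.4, -0.9, 0.3]
width: 0.0141
```

Request:
{"fn": "drive_tool", "kwargs": {
  "targets": [
    [0,0,0,0,0,1],
    [0,0,0,0,0,1],
    [0,0,0,0,0,1],
    [0,0,0,0,0,1],
    [0,0,0,0,0,1]
  ]
}}

```text
t: 45.1
eef_pos: [0.5777, 0.072, 0.0655]
ee_rot: [-3.141, -0.0, -0.892]
force: [0.5, -0.3, -0.0]
width: 0.014
```

Request:
{"fn": "drive_tool", "kwargs": {
  "targets": [
    [0,0,0,0,0,1],
    [0,0,0,0,0,1],
    [0,0,0,0,0,1],
    [0,0,0,0,0,1],
    [0,0,0,0,0,1]
  ]
}}

```text
t: 45.72
eef_pos: [0.5777, 0.0721, 0.0655]
ee_rot: [-3.141, -0.001, -0.368]
force: [1.1, 0.0, -0.3]
width: 0.014
```

Request:
{"fn": "drive_tool", "kwargs": {
  "targets": [
    [0,0,0,0,0,1],
    [0,0,0,0,0,1],
    [0,0,0,0,0,1],
    [0,0,0,0,0,1],
    [0,0,0,0,0,1]
  ]
}}

```text
t: 46.35
eef_pos: [0.5778, 0.0721, 0.0655]
ee_rot: [3.142, -0.001, 0.156]
force: [1.3, -1.0, 0.2]
width: 0.0139
```

Request:
{"fn": "drive_tool", "kwargs": {
  "targets": [
    [0,0,0,0,0,0],
    [0,0,0,0,0,0],
    [0,0,0,0,0,0]
  ]
}}

```text
t: 46.72
eef_pos: [0.5777, 0.0722, 0.0655]
ee_rot: [3.142, -0.001, 0.151]
force: [3.3, -0.6, -0.9]
width: 0.0141
```

Request:
{"fn": "drive_tool", "kwargs": {
  "targets": [
    [0,0,0,0,0,0],
    [0,0,0,0,0,0],
    [0,0,0.5,0,0,0],
    [0,0,1,0,0,0],
    [0,0,1,0,0,0]
  ],
  "claw": 0.6
}}

```text
t: 47.35
eef_pos: [0.5766, 0.0719, 0.1661]
ee_rot: [3.141, 0.002, 0.152]
force: [1.6, -0.6, 0.5]
width: 0.0518
```

Request:
{"fn": "drive_tool", "kwargs": {
  "targets": [
    [0,-1,0.5,0,0,0],
    [0,-1,0,0,0,0],
    [0,-1,0,0,0,0],
    [0,0,0,0,0,0]
  ]
}}

```text
t: 47.85
eef_pos: [0.5765, -0.0501, 0.1852]
ee_rot: [-3.142, 0.001, 0.149]
force: [0.5, 0.7, 0.9]
width: 0.0527
```

Run:
```python
from h import *
slotang(); s=arm.get_state(); print(s["eef_pos"],s["ee_rot"],s["width"],s["q"])
for cam in ("scene","side","wrist"):
    im,d,c=snap(cam,cam+"7"); np.save(cam+"7.npy",d)
    for n in ("keeper","pin","keeper_pad"): print(cam,n,[(r["score"],w(cam,r["point"],c).round(4)) for r in arm.landmark_of(n,cam)[:2]])
    P=cloud(cam,d,c); z=P[...,2]; D=np.hypot(P[...,0]-.551,P[...,1]-.241)
    for lo,hi,nm in ((.106,.114,"grip top"),(.080,.088,"bar top"),(.099,.1055,"cw top")):
        m=(z>lo)&(z<hi)&(D<(.03 if nm=="grip top" else .1)); q=P[m]
        if len(q)>8: print(nm,len(q),q.mean(0).round(4),cv2.minAreaRect(q[:,:2].astype('float32').reshape(-1,1,2)))
im=cv2.imread("pics/scene7.png");im2=cv2.imread("pics/side7.png")
cv2.imwrite("pics/m7.png",np.hstack([cv2.resize(im[160:320,260:440],(400,356)),cv2.resize(im2[170:310,220:400],(400,356))]))
```

```text
scene 108 ((0.578909158706665, 0.06954161077737808), (0.06256835162639618, 0.017424877732992172), 6.578549861907959) slot [array([0.563, 0.15 , 0.057])] [np.float64(99.8)] lips 81 95.70147444794874
side 131 ((0.5749387145042419, 0.07103869318962097), (0.06239505484700203, 0.017061367630958557), 6.5111985206604) slot [array([0.577, 0.074, 0.093])] [np.float64(78.7)] lips 141 95.29163508055224
[ 0.57719204 -0.04737405  0.18525606] [-3.14146124e+00  2.36457977e-04  1.52422743e-01] 0.0523046520136651 [ 2.55558449e-01  2.33044471e-01 -2.63392483e-01 -1.76320697e-04
 -1.07458105e+00  1.46774457e+00]
scene keeper [(0.71, array([0.732 , 0.3814, 0.0013])), (0.66, array([0.5509, 0.2429, 0.0724]))]
scene pin [(0.65, array([0.5506, 0.2391, 0.0713]))]
scene keeper_pad [(0.93, array([0.5369, 0.32  , 0.0728])), (0.76, array([ 7.152e-01,  3.027e-01, -2.000e-04]))]
grip top 43 [0.5535 0.2389 0.1089] ((0.5531539916992188, 0.2394237071275711), (0.023818759247660637, 0.022178607061505318), 87.24589538574219)
bar top 216 [0.5527 0.2632 0.0836] ((0.548011839389801, 0.25675779581069946), (0.038167480379343
[... 520 characters left out ...]
0.5497991442680359, 0.24033604562282562), (0.023679228499531746, 0.023102981969714165), 1.8345699310302734)
bar top 340 [0.543  0.2656 0.084 ] ((0.5420957803726196, 0.2606349587440491), (0.03916379064321518, 0.14721085131168365), 8.343620300292969)
cw top 80 [0.5531 0.2095 0.1027] ((0.5550030469894409, 0.2199004888534546), (0.029933398589491844, 0.06204502657055855), 6.288468837738037)
wrist keeper [(0.72, array([0.6845, 0.1557, 0.0071]))]
wrist pin []
wrist keeper_pad [(0.58, array([0.7074, 0.0252, 0.0071])), (0.37, array([0.5767, 0.0772, 0.0932]))]
bar top 324 [0.5595 0.1914 0.084 ] ((0.5592994689941406, 0.19137431681156158), (0.026128482073545456, 0.004911292809993029), 14.17746639251709)
```

View pics/m7.png

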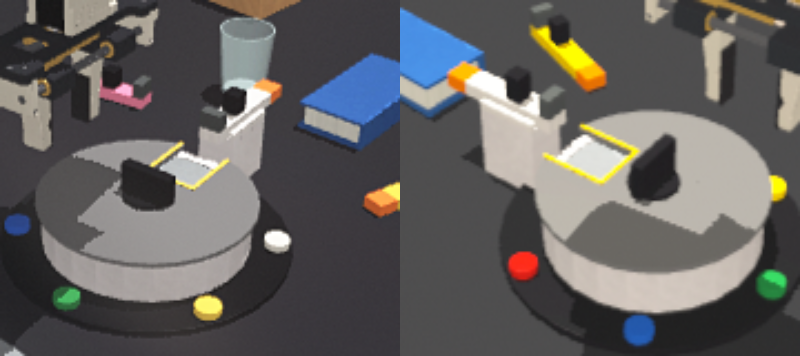

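Request:
{"fn": "drive_tool", "kwargs": {
  "targets": [
    [-0.09,0.98,0,0,0,0],
    [-0.09,0.98,0,0,0,0],
    [-0.09,0.98,0,0,0,0],
    [-0.09,0.98,0,0,0,0],
    [-0.09,0.98,0,0,0,0]
  ],
  "claw": 0.38
}}

```text
t: 49.28
eef_pos: [0.5591, 0.1493, 0.1855]
ee_rot: [-3.142, -0.0, 0.152]
force: [0.5, 1.2, 0.8]
width: 0.0334
```

Request:
{"fn": "drive_tool", "kwargs": {
  "targets": [
    [-0.09,0.98,0,0,0,0],
    [-0.09,0.98,0,0,0,0],
    [0,0.38,-0.6,0,0,0],
    [0,0,-0.6,0,0,0],
    [0,0,0,0,0,0]
  ]
}}

```text
t: 49.9
eef_pos: [0.5509, 0.2411, 0.1356]
ee_rot: [3.14, 0.003, 0.152]
force: [-0.0, -0.3, -0.1]
width: 0.0332
```

Request:
{"fn": "drive_tool", "kwargs": {
  "targets": [
    [0,0,0,0,0,0],
    [0,0,0,0,0,0]
  ]
}}

```text
t: 50.15
eef_pos: [0.5528, 0.2418, 0.1386]
ee_rot: [-3.141, -0.002, 0.152]
force: [-0.3, 1.2, 0.2]
width: 0.0332
```

Run:
```python
from h import *
im,d,c=snap("scene","s8"); im2,d2,c2=snap("side","d8"); s=arm.get_state(); print(s["eef_pos"],s["ee_rot"],s["width"],s["q"])
cv2.imwrite("pics/m8.png",np.hstack([cv2.resize(im[150:250,310:430],(400,333)),cv2.resize(im2[150:250,210:330],(400,333))])[:,:,::-1])
```

```text
[0.55253992 0.24174363 0.13836439] [-3.14077999e+00 -1.38921330e-03  1.51791279e-01] 0.033495989357736 [ 7.36119351e-01  3.11004578e-01 -2.71802208e-01  1.06133279e-04
 -9.86382530e-01  9.86410335e-01]
```

View pics/m8.png

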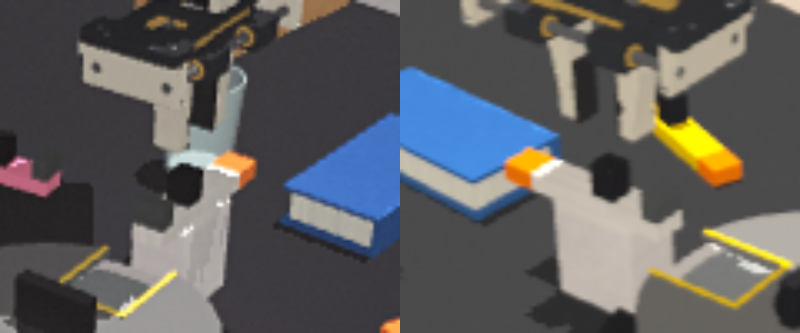

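Request:
{"fn": "drive_tool", "kwargs": {
  "targets": [
    [-0.02,0,-0.6,0,0,0],
    [0,0,-0.5,0,0,0],
    [0,0,0,0,0,0],
    [0,0,-0.15,0,0,0],
    [0,0,0,0,0,0]
  ]
}}

```text
t: 50.88
eef_pos: [0.5515, 0.2418, 0.0878]
ee_rot: [-3.141, -0.001, 0.152]
force: [0.4, 0.0, 0.4]
width: 0.0329
```

Request:
{"fn": "drive_tool", "kwargs": {
  "targets": [
    [0,0,0,0,0,0],
    [0,0,0,0,0,0],
    [0,0,0,0,0,0],
    [0,0,0,0,0,0]
  ],
  "claw": 0.1,
  "newtons": 12
}}

```text
t: 51.38
eef_pos: [0.5515, 0.2419, 0.0878]
ee_rot: [-3.141, -0.001, 0.152]
force: [-1.6, 0.4, 3.6]
width: 0.0199
```

Request:
{"fn": "drive_tool", "kwargs": {
  "targets": [
    [0,0,0,0,0,0],
    [0,0,0,0,0,0]
  ]
}}

```text
t: 51.62
eef_pos: [0.5515, 0.2418, 0.0878]
ee_rot: [-3.141, -0.001, 0.152]
force: [-1.6, -0.3, 5.9]
width: 0.02
```

Request:
{"fn": "drive_tool", "kwargs": {
  "targets": [
    [0,0,0,0,0,0],
    [0,0,0,0,0,0],
    [0,0,0.5,0,0,0],
    [0,0,0.5,0,0,0],
    [0,0,0,0,0,1]
  ],
  "claw": 0.45
}}

```text
t: 52.25
eef_pos: [0.5521, 0.2422, 0.1289]
ee_rot: [-3.141, -0.002, 0.259]
force: [0.4, 0.1, 0.2]
width: 0.039
```

Request:
{"fn": "drive_tool", "kwargs": {
  "targets": [
    [0,0,0,0,0,1],
    [0,0,0,0,0,1],
    [0,0,0,0,0,1],
    [0,0,0,0,0,1],
    [0,0,0,0,0,1]
  ]
}}

```text
t: 52.88
eef_pos: [0.5511, 0.2415, 0.1269]
ee_rot: [-3.141, 0.001, 0.784]
force: [0.3, -0.3, -0.8]
width: 0.0397
```

Request:
{"fn": "drive_tool", "kwargs": {
  "targets": [
    [0,0,0,0,0,1],
    [0,0,0,0,0,1],
    [0,0,0,0,0,1],
    [0,0,0,0,0,1],
    [0,0,0,0,0,1]
  ]
}}

```text
t: 53.5
eef_pos: [0.5511, 0.2416, 0.127]
ee_rot: [-3.141, 0.0, 1.307]
force: [-1.0, -0.0, -0.1]
width: 0.0394
```

Request:
{"fn": "drive_tool", "kwargs": {
  "targets": [
    [0,0,0,0,0,1],
    [0,0,0,0,0,1],
    [0,0,0,0,0,1],
    [0,0,0,0,0,1],
    [0,0,0,0,0,0]
  ]
}}

```text
t: 54.12
eef_pos: [0.5511, 0.2416, 0.127]
ee_rot: [-3.141, 0.0, 1.722]
force: [0.2, -0.5, -0.1]
width: 0.0391
```

Request:
{"fn": "drive_tool", "kwargs": {
  "targets": [
    [0,0,0,0,0,0],
    [0,0,0,0,0,0],
    [0,0,0,0,0,0]
  ]
}}

```text
t: 54.5
eef_pos: [0.5513, 0.2417, 0.1273]
ee_rot: [-3.142, 0.0, 1.722]
force: [-0.6, 0.1, 1.3]
width: 0.0392
```

Request:
{"fn": "drive_tool", "kwargs": {
  "targets": [
    [0,0,-0.5,0,0,0],
    [0,0,-0.48,0,0,0],
    [0,0,0,0,0,0],
    [0,0,0,0,0,0]
  ]
}}

```text
t: 55.0
eef_pos: [0.5517, 0.2419, 0.0888]
ee_rot: [3.141, -0.0, 1.723]
force: [-0.3, -0.0, 0.8]
width: 0.0394
```

Request:
{"fn": "drive_tool", "kwargs": {
  "targets": [
    [0,0,0,0,0,0],
    [0,0,0,0,0,0],
    [0,0,0,0,0,0],
    [0,0,0,0,0,0],
    [0,0,0,0,0,0]
  ],
  "claw": 0.1,
  "newtons": 30
}}

```text
t: 55.62
eef_pos: [0.5516, 0.2419, 0.0887]
ee_rot: [3.141, -0.0, 1.723]
force: [-0.9, 0.3, 5.3]
width: 0.0197
```

Request:
{"fn": "drive_tool", "kwargs": {
  "targets": [
    [0,0,0,0,0,0],
    [0,0,0.25,0,0,0],
    [0,0,0.5,0,0,0],
    [0,0,0.75,0,0,0],
    [0,0,0,0,0,0]
  ]
}}

```text
t: 56.25
eef_pos: [0.5523, 0.2424, 0.1507]
ee_rot: [3.138, -0.002, 1.723]
force: [-0.0, 1.3, -1.8]
width: 0.0197
```

Run:
```python
from h import *
im,d,c=snap("scene","s9"); im2,d2,c2=snap("side","d9"); s=arm.get_state(); print(s["eef_pos"],s["ee_rot"],s["width"],s["q"],s["force"],s["moment"])
cv2.imwrite("pics/m9.png",np.hstack([cv2.resize(im[140:240,310:430],(400,333)),cv2.resize(im2[140:240,210:330],(400,333))])[:,:,::-1])
```

```text
[0.55084865 0.24154611 0.14800375] [-3.14112249e+00 -2.87980263e-04  1.72260134e+00] 0.0197673345494691 [ 7.37463803e-01  3.00628520e-01 -2.61970697e-01 -5.90863098e-04
 -1.00842981e+00  2.55624903e+00] [-0.30038259 -0.08973745 -2.00498199] [-0.14544497  0.07212868 -0.01867927]
```

View pics/m9.png

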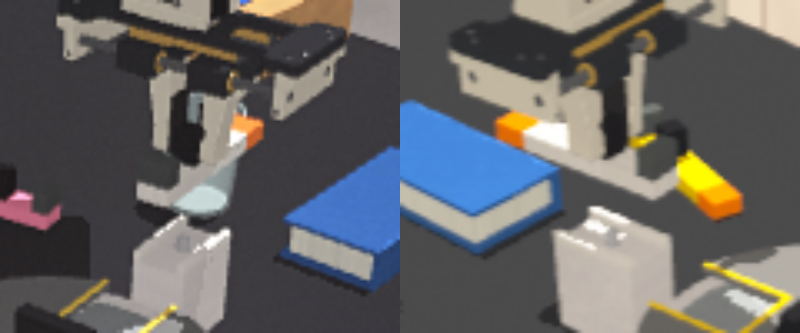

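Request:
{"fn": "drive_tool", "kwargs": {
  "targets": [
    [0,0,0,0,0,-1],
    [0,0,0,0,0,-1],
    [0,0,0,0,0,-1],
    [0,0,0,0,0,-1],
    [0,0,0,0,0,-1]
  ]
}}

```text
t: 56.98
eef_pos: [0.5505, 0.2412, 0.1467]
ee_rot: [-3.14, 0.002, 1.196]
force: [0.4, 0.0, -1.8]
width: 0.0199
```

Request:
{"fn": "drive_tool", "kwargs": {
  "targets": [
    [0,0,0,0,0,-1],
    [0,0,0,0,0,-1],
    [0,0,0,0,0,-1],
    [0,0,0,0,0,-1],
    [0,0,0,0,0,-1]
  ]
}}

```text
t: 57.6
eef_pos: [0.5505, 0.2412, 0.1467]
ee_rot: [-3.141, 0.003, 0.672]
force: [0.5, 0.1, -2.1]
width: 0.0195
```

Request:
{"fn": "drive_tool", "kwargs": {
  "targets": [
    [0,0,0,0,0,-1],
    [0,0,0,0,0,-1],
    [0,0,0,0,0,-1],
    [0,0,0,0,0,-1],
    [0,0,0,0,0,-1]
  ]
}}

```text
t: 58.22
eef_pos: [0.5504, 0.2411, 0.1467]
ee_rot: [3.14, 0.003, 0.148]
force: [-0.3, -0.6, -2.7]
width: 0.0198
```

Request:
{"fn": "drive_tool", "kwargs": {
  "targets": [
    [0,0,0,0,0,-1],
    [0,0,0,0,0,-1],
    [0,0,0,0,0,-1],
    [0,0,0,0,0,-1],
    [0,0,0,0,0,-1]
  ]
}}

```text
t: 58.85
eef_pos: [0.5504, 0.2411, 0.1466]
ee_rot: [3.139, 0.002, -0.375]
force: [-0.4, -0.3, -2.6]
width: 0.0199
```

Request:
{"fn": "drive_tool", "kwargs": {
  "targets": [
    [0,0,0,0,0,-1],
    [0,0,0,0,0,-1],
    [0,0,0,0,0,-1],
    [0,0,0,0,0,-1],
    [0,0,0,0,0,-1]
  ]
}}

```text
t: 59.48
eef_pos: [0.5505, 0.2411, 0.1467]
ee_rot: [3.139, 0.0, -0.899]
force: [-0.3, 0.4, -1.8]
width: 0.0195
```

Request:
{"fn": "drive_tool", "kwargs": {
  "targets": [
    [0,0,0,0,0,-1],
    [0,0,0,0,0,-1],
    [0,0,0,0,0,-1],
    [0,0,0,0,0,-1],
    [0,0,0,0,0,-1]
  ]
}}

```text
t: 60.1
eef_pos: [0.5504, 0.2412, 0.1467]
ee_rot: [3.139, -0.001, -1.422]
force: [-0.1, -1.0, -1.9]
width: 0.0195
```

Request:
{"fn": "drive_tool", "kwargs": {
  "targets": [
    [0,0,0,0,0,0],
    [0,0,0,0,0,0],
    [0,0,0,0,0,0]
  ]
}}

```text
t: 60.48
eef_pos: [0.5511, 0.2416, 0.1479]
ee_rot: [3.141, -0.0, -1.417]
force: [0.1, -0.3, -1.8]
width: 0.0195
```

Request:
{"fn": "drive_tool", "kwargs": {
  "targets": [
    [0,0,-0.5,0,0,0],
    [0,0,-0.4,0,0,0],
    [0,0,0,0,0,0],
    [0,0,0,0,0,0],
    [0,0,0,0,0,0]
  ]
}}

```text
t: 61.1
eef_pos: [0.5517, 0.242, 0.1129]
ee_rot: [-3.141, 0.0, -1.418]
force: [-0.3, -0.1, -1.2]
width: 0.0199
```

Request:
{"fn": "drive_tool", "kwargs": {
  "targets": [
    [0,0,-0.15,0,0,0],
    [0,0,0,0,0,0],
    [0,0,0,0,0,0]
  ]
}}

```text
t: 61.48
eef_pos: [0.5513, 0.2417, 0.1061]
ee_rot: [3.142, -0.0, -1.419]
force: [0.1, 0.1, -1.7]
width: 0.0198
```

Request:
{"fn": "drive_tool", "kwargs": {
  "targets": [
    [0,0,-0.1,0,0,0],
    [0,0,0,0,0,0],
    [0,0,0,0,0,0]
  ]
}}

```text
t: 61.85
eef_pos: [0.5513, 0.2417, 0.1021]
ee_rot: [3.141, -0.0, -1.419]
force: [0.6, -0.6, -2.1]
width: 0.0199
```

Bottom now ≈ 0.083, just above the pin tip; go on in small steps.

Request:
{"fn": "drive_tool", "kwargs": {
  "targets": [
    [0,0,-0.1,0,0,0],
    [0,0,0,0,0,0]
  ]
}}

```text
t: 62.1
eef_pos: [0.551, 0.2415, 0.0977]
ee_rot: [3.141, -0.0, -1.419]
force: [-0.2, 0.4, -2.4]
width: 0.02
```

Request:
{"fn": "drive_tool", "kwargs": {
  "targets": [
    [0,0,-0.08,0,0,0],
    [0,0,0,0,0,0]
  ]
}}

```text
t: 62.35
eef_pos: [0.5511, 0.2416, 0.0946]
ee_rot: [3.141, -0.0, -1.419]
force: [-0.3, 0.4, -1.3]
width: 0.0197
```

Request:
{"fn": "drive_tool", "kwargs": {
  "targets": [
    [0,0,-0.07,0,0,0],
    [0,0,0,0,0,0]
  ]
}}

```text
t: 62.6
eef_pos: [0.5512, 0.2416, 0.0919]
ee_rot: [3.141, -0.0, -1.419]
force: [0.2, 0.2, -2.1]
width: 0.0195
```

Request:
{"fn": "drive_tool", "kwargs": {
  "targets": [
    [0,0,-0.05,0,0,0],
    [0,0,0,0,0,0]
  ]
}}

```text
t: 62.85
eef_pos: [0.5512, 0.2416, 0.09]
ee_rot: [3.141, -0.0, -1.419]
force: [-0.0, 0.6, -1.9]
width: 0.0196
```

Request:
{"fn": "drive_tool", "kwargs": {
  "targets": [
    [0,0,-0.03,0,0,0],
    [0,0,0,0,0,0]
  ]
}}

```text
t: 63.1
eef_pos: [0.5512, 0.2416, 0.0889]
ee_rot: [3.141, -0.0, -1.419]
force: [-0.2, -0.4, -2.5]
width: 0.0197
```

Request:
{"fn": "drive_tool", "kwargs": {
  "targets": [
    [0,0,-0.03,0,0,0],
    [0,0,0,0,0,0]
  ]
}}

```text
t: 63.35
eef_pos: [0.5514, 0.2417, 0.0887]
ee_rot: [-3.141, 0.0, -1.418]
force: [-2.7, -0.7, 5.8]
width: 0.02
```

Request:
{"fn": "drive_tool", "kwargs": {
  "targets": [
    [0,0,0,0,0,0],
    [0,0,0,0,0,0],
    [0,0,0,0,0,0],
    [0,0,0.3,0,0,0],
    [0,0,0.6,0,0,0]
  ],
  "claw": 0.45
}}

```text
t: 63.98
eef_pos: [0.5509, 0.2413, 0.1239]
ee_rot: [3.14, -0.001, -1.419]
force: [0.4, 0.3, 0.1]
width: 0.0394
```

Request:
{"fn": "drive_tool", "kwargs": {
  "targets": [
    [0,0,1,0,0,0],
    [0,-0.5,1,0,0,0],
    [0,-1,0,0,0,0],
    [0,-1,0,0,0,0],
    [0,-1,0,0,0,0]
  ]
}}

```text
t: 64.6
eef_pos: [0.5513, 0.1006, 0.2049]
ee_rot: [-3.14, 0.0, -1.418]
force: [1.2, -0.0, -0.3]
width: 0.039
```

Request:
{"fn": "drive_tool", "kwargs": {
  "targets": [
    [0,-1,0,0,0,0],
    [0,-1,0,0,0,0],
    [0,0,0,0,0,0],
    [0,0,0,0,0,0]
  ]
}}

```text
t: 65.1
eef_pos: [0.5515, 0.0217, 0.2045]
ee_rot: [-3.141, 0.0, -1.419]
force: [0.7, 0.5, 0.5]
width: 0.0395
```

Run:
```python
from h import *
slotang(); s=arm.get_state(); print(s["eef_pos"],s["force"],s["width"],s["t"])
for cam in ("scene","side"):
    im,d,c=snap(cam,cam+"10")
    for n in ("keeper","keeper_pad","beaker","binder","bottle"): print(cam,n,[(round(r["score"],2),w(cam,r["point"],c).round(4)) for r in arm.landmark_of(n,cam)[:2]])
    P=cloud(cam,d,c); z=P[...,2]; D=np.hypot(P[...,0]-.551,P[...,1]-.241)
    for lo,hi,nm in ((.106,.116,"grip top"),(.080,.090,"bar top"),(.099,.1055,"cw top")):
        m=(z>lo)&(z<hi)&(D<(.03 if nm=="grip top" else .1)); q=P[m]
        if len(q)>8: print(nm,len(q),q.mean(0).round(4),np.percentile(q[:,2],90).round(4),cv2.minAreaRect(q[:,:2].astype('float32').reshape(-1,1,2)))
im=cv2.imread("pics/scene10.png");im2=cv2.imread("pics/side10.png")
cv2.imwrite("pics/m10.png",np.hstack([cv2.resize(im[160:320,260:440],(400,356)),cv2.resize(im2[170:310,220:400],(400,356))]))
```

```text
scene 111 ((0.5786441564559937, 0.06927235424518585), (0.060656554996967316, 0.01747477613389492), 9.450638771057129) slot [array([0.564, 0.147, 0.06 ])] [np.float64(99.4)] lips 78 94.19171675971407
side 124 ((0.57485032081604, 0.0706365779042244), (0.06241108104586601, 0.015454010106623173), 6.786330223083496) slot [array([0.57 , 0.146, 0.062])] [np.float64(95.0)] lips 131 98.33509606475755
[0.55136629 0.02246807 0.2038796 ] [-0.78998091 -0.62624401 -0.82062981] 0.03947442534282657 65.3
scene keeper [(0.81, array([0.5531, 0.239 , 0.0715])), (0.81, array([0.7321, 0.384 , 0.0025]))]
scene keeper_pad [(0.65, array([0.5597, 0.1631, 0.0688])), (0.62, array([ 7.194e-01,  3.042e-01, -5.000e-04]))]
scene beaker [(0.6, array([0.4307, 0.4204, 0.0016]))]
scene binder [(0.76, array([0.5756, 0.4859, 0.    ]))]
scene bottle [(0.78, array([ 0.7416, -0.2387,  0.002 ])), (0.38, array([ 0.4683, -0.0139,  0.0104]))]
grip top 40 [0.5525 0.2383 0.1092] 0.1111 ((0.551565408706665, 0.23970869183540344), (0.01958082616329193, 0.020862262696027756), 10.074520111083984)
bar top 284 [0.5584 0.2093 0.084 ] 0.0
[... 411 characters left out ...]
(0.63, array([ 0.236 ,  0.2664, -0.0022]))]
side beaker [(0.94, array([ 0.4313,  0.416 , -0.001 ])), (0.69, array([ 0.6002, -0.0643,  0.0083]))]
side binder [(0.7, array([0.5821, 0.4834, 0.0028]))]
side bottle [(0.78, array([ 0.7414, -0.2387, -0.0024]))]
grip top 58 [0.5476 0.2395 0.1097] 0.1119 ((0.5472428798675537, 0.24155844748020172), (0.02384062111377716, 0.026277516037225723), 3.5372517108917236)
bar top 418 [0.5504 0.2152 0.0845] 0.0869 ((0.5496038794517517, 0.22245123982429504), (0.03634527325630188, 0.14613425731658936), 10.86668872833252)
cw top 82 [0.5435 0.2691 0.1027] 0.1051 ((0.5452761054039001, 0.2607336640357971), (0.02936319261789322, 0.06617683917284012), 6.777082920074463)
```

View pics/m10.png

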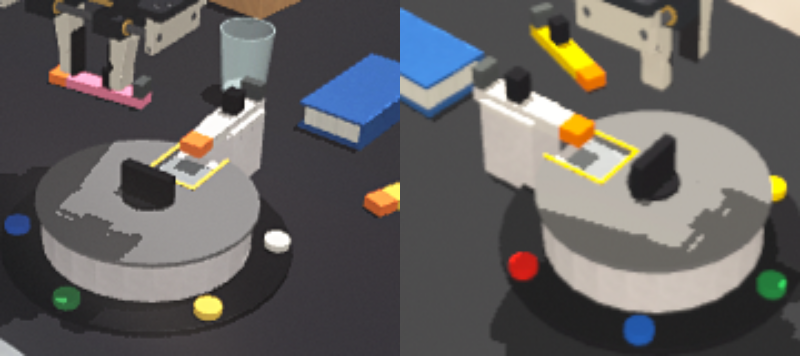

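```bash
python3 -c "
from h import *
arm.job_done(); print(arm.get_state()['t'])"
```

```text
the job is handed in; nothing more can be done
the job is handed in; nothing more can be done
```

The job is handed in, at about 65 s on the robot's clock. I put the yellow, green and blue jars into the compartments of their colours. I then turned the cover home and refitted the keeper arm on its pin with the orange end over the cover. I found no red jar in either camera's first picture, so I took it as absent.

**Jars:** After each release, both cameras showed the jar standing low in its compartment. The position networks agreed to a few mm, apart from some low-quality extra hits on look-alikes.

**Cover:** I turned it to 98.7°, which is home. The last camera checks gave readings from 94° to 99°; the tolerance is about 9°. The spread comes from the keeper now hiding part of the opening.

**Keeper:** The bar top (84 mm) and grip block top (about 110 mm) are at the heights they had before I lifted it, so it is fully down. The pad point reads about (0.560, 0.163), within roughly 5 mm of its rest point.

**Bystanders:** The bottle, binder and beaker were not touched by the robot; their last readings fit the positions from the first pictures. The gripper was clear of everything when I handed in.

One small contact along the way: opening the fingers on the yellow jar pressed lightly on the cover's lip (about 14 N). This did no visible harm, and I placed the next jars slightly further out.

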